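Close the wax pot: tighten the cover screws crosswise in two passes

ROBOT

A 6-joint arm with a two-finger parallel gripper is mounted at the origin on the work surface; the furniture and walls round the work are solid. World frame = base frame: x ahead of the robot, y to its left, z up, the work surface at z = 0. Lengths are in m, angles in rad, forces in N, time in s.
With the tool pointing down it reaches from about 0.2 to 0.875 m from the base axis. Payload 3.4 kg.
Tool frame: the origin (TCP) lies midway between the tips of the shut fingers; the grasp point (between the pads) lies 19 mm behind it; x points along the fingers, y is the direction in which the jaws open and shut, and the axes are right-handed (so a half turn about x gives the same grasp; the last joint's range is limited). The gripper opens to 94 mm and grips with 3 to 60 N. Pads are 16 mm wide; open, the fingers measure 119 mm over their backs; the gripper's body (75 mm by 177 mm) begins 78 mm behind the grasp point.
Start: joints at [-1.334, 0.276, 1.505, -0, 1.361, -0.121], TCP at [0.201, -0.539, 0.205] pointing down, gripper open.
Joint ranges: [-2.89, 2.89], [-0.75, 2.08], [0.22, 2.7], [-1.18, 4.32], [0.11, 2.71], [-2.7, 2.7]. Speed limits (rad/s): [2.57, 2.57, 3.14, 3.14, 3.14, 3.14].

INTERFACE

Orientations are given as a unit quaternion [w, x, y, z].
In Python, from plant import * gives the robot as it stands.
- The arm moves only by the tool jog_arm, never from a script. Its argument "series" is a list that holds one entry, the list of rows, each a list of 5 numbers: the closure, from -1 (fully open) to 1 (shut), then the shift along the tool's x, y, z in m, then the turn about the tool's x in degrees. A call has 1 to 20 rows; each row is the pose to reach, as a shift and turn from the pose measured when the call began, along the tool's axes at that moment; what a row does not reach only later rows make up. A row lasts 1/10 s, in which the tool goes at most 50 mm and 8.59 degrees, less where a joint would pass 70% of its speed; a pose out of reach is approached as far as the arm can. A call with a gripper value outside its range is refused whole. The fingers move at their own pace and stop on an object; the grip force is fixed at half the most. Time passes only in rows, so rows that repeat a pose let the fingers close. It gives the time, the measured TCP pose, the force and the opening at its end, in the units of the state.
- get_state(): the state, without advancing time (a new reading comes with each control period).
- get_image(name): name is "scene" or "top" or "wrist"; returns the picture (480x640x3 uint8, red, green, blue); there is no depth.
- camera_info(name): a dict with "fx", "fy", "cx", "cy" (pixels), "R" (3x3) and "t" (3): a world point X has camera coordinates R X + t; the wrist camera has in their place "T_tool_cam" (4x4, takes a point from camera to tool coordinates, whose origin is the TCP and whose axes are the tool frame's). Camera axes: x right, y down, z forward; pixel columns grow to the right and rows downward; lengths in m; the calibration is good to about 2 mm. A picture is of the moment at which its call begins: read the wrist's pose just before it. camera_info takes no time and is no camera call.
- finish_job(): hands the job in, once; it reports no verdict.
Trained networks look in the newest picture that a camera, given by its name, has taken for a name from the list of things; names that differ only in an ending like _2 or _b are one class to them, and where a whole thing is asked for, a point or a joint stands for the part that bears it (a point fixed in the world has none). Each returns a list of dicts, best first, with "score" (0 to 1); they miss things now and then, are a little off and sometimes report something else, mostly with a low value. They report only what shows in the picture. A call takes as long as a camera call. They do not tell look-alikes from the thing itself.
- find_in(target, camera): "centre" ([x, y, z] in m, in world coordinates, good to about 4 mm: the middle of the surface that is visible of it).
The state is a dict: "time": time; "joint_pos": joint angles; "qd": joint speeds; "joint_efforts": joint torques, N m; "tcp_pos": TCP position; "orientation": TCP orientation; "force": force on the tool from outside, world axes, zero at the start; "torque": the same for the moment, N m; "gripper_width": finger opening in m.
Only numpy, scipy, OpenCV 4.12 (cv2) and the standard library are available. Lean on these libraries where they do the work, as an engineer would, in place of code of your own. Each camera call takes 0.05 s, during which the arm holds its last target.

TASK

Take the T-handle wrench from its stand and tighten the four cover screws of the wax pot crosswise, a little each pass, without leaning on them. The two screws with a yellow dot have had their first pass, so give the two loose ones theirs (about 0.3 rad clockwise past the point where the screw bites), then go round once more in cross order, one opposite pair and then the other, and turn each screw about 0.35 rad further, not more. Touch the pot with the wrench only, put the wrench back upright in its stand and leave the other things where they are.

Things in the scene. Friction and masses are not known exactly. Their poses are not given: they have to be found in the camera images.
- pot: Low round grey wax pot, aluminium cover 164 mm across, its top 70 mm high; fixed on the table at any turn about the vertical. Origin: centre of the underside, z up. Four alike square-head screws sit 60 mm from the centre at its +x (screw_1), +y (2), -x (3) and -y (4) sides. A brass knob, 24 mm wide and 16 mm high, stands mid-cover; a small brass outlet sticks out of the side.
- handle (a point): Centre of the red handle of the T-handle wrench, which stands upright in its stand: flat-sided bar 66 mm long along this point's x, 16 mm thick along y, 26 mm tall. The point is 113 mm above the wrench's lower end. Below the handle a round shaft, 12 mm thick, runs down to the square box end.
- wrench: The wrench: 126 mm tall, about 0.22 kg. Origin: centre of the lower face of its box end, z up the shaft. Box end 28.5 mm square outside, sides parallel to the handle's x and y; its square recess opens downward, 20.5 mm wide and 16 mm deep.
- stand: Fixed black round cup on a foot 84 mm wide: cup outside 60 mm, inside 52 mm wide, rim 30 mm above the table, inner floor 5 mm above the table. Origin: centre of its underside. The wrench stands in it loosely, box end down, at any turn.
- screw_1 (a point): Middle of the steel head of the +x screw, yellow dot on top: has had its first pass, bites almost at once. x, y across the flats, z up. Head 18 mm square: upright flats from 7 mm below this point (on a 25 mm brass washer) to 2 mm above it, then it narrows to 12 mm square at its top, 7 mm above the point. The point is 83.5 mm above the pot's underside after the first pass.
- screw_2 (a point): Middle of the head of the +y screw; like screw_1, but no dot: loose, the point 85 mm above the pot's underside. Tightened clockwise from above, it spins nearly freely (0.03 N m) for an unknown 0.05 to 0.45 rad, then bites; from there it resists with a steady 0.3 N m, sinks 5 mm per radian and stays where left. First pass: 0.3 rad past the bite (0.15 to 0.45 will do), 83.5 mm.
- screw_3 (a point): Middle of the head of the -x screw; like screw_1, with a yellow dot: first pass done. Fully tight, every screw has been turned about 0.65 rad in all past its first bite (0.5 to 0.85 will do), which is 0.35 rad more than after the first pass; this point then lies 81.75 mm above the pot's underside.
- screw_4 (a point): Middle of the head of the -y screw; like screw_2, no dot: loose. The box wrench has play on every head: 1.25 mm to each side and about 0.15 rad of turn to either side, taken up before the screw turns.
- bowl: Blue bowl of wax scraps, 178 mm wide, 60 mm high. Origin: centre of its underside. A bystander.
- mould_a: Brown rubber mould block, 50x77x22 mm, on the right. Origin: centre of its underside. A bystander.
- mould_b: Brown rubber mould block, 50x77x22 mm, on the left. Origin: centre of its underside. A bystander.
- ink: Blue ink bottle with black cap, 32x40x64 mm. Origin: centre of its underside. A bystander.
- tape: Roll of tape lying flat, 58 mm wide, 24 mm high. Origin: centre of its underside. A bystander.
- pliers: Flat pliers with red handles, 60x123x12 mm, lying flat. Origin: centre of its underside. A bystander.
- cutters: Side cutters with blue handles, 60x105x12 mm, lying flat. Origin: centre of its underside. A bystander.
Not all that is in view belongs to the job. There is more than one size of the wrench; the job needs the largest.

How it is judged:
By the outcome, as a careful person would: the job done as asked, in the order asked, and still so for the second after the job is handed in, with the robot touching nothing.
It also fails if it takes over 72 s, if anything falls off the work surface, if the arm or the gripper's body presses on something with over 40 N, if the wrist force passes 120 N, or if a joint passes its speed limit or range.

## Working session

There is one attempt and no reset: what is moved stays moved. The work goes in short steps, Python scripts to look and compute and a tool call to move; the robot and the scene stay as the last step left them, time stands still between calls to the robot, and variables do not carry over. Pictures are saved under pics/ and viewed, and the job is handed in when it is done.

Besides the shell and the picture viewer there is one more tool, called after ">>>" by a JSON object that holds its "op" and its "data". jog_arm: Moves the arm, as the interface text tells. Its arguments: {"type":"object","properties":{"series":{"type":"array"}},"required":["series"]}

```bash
mkdir -p pics; ls
python3 - <<'E'
from plant import *
import cv2
s=get_state()
print({k:(v if not hasattr(v,'round') else v) for k,v in s.items()})
for n in ["scene","top","wrist"]:
    cv2.imwrite(f"pics/{n}0.png",get_image(n)[:,:,::-1])
    print(n,camera_info(n))
E
```

```text
pics
{'time': 0.0, 'joint_pos': array([-1.33401831e+00,  2.76601135e-01,  1.50607701e+00, -2.33727632e-05,
        1.36066024e+00, -1.20962443e-01]), 'qd': array([ 0.00150166,  0.00113029, -0.00020527, -0.00112003, -0.00106963,
       -0.00082387]), 'joint_efforts': array([ 8.20148871e-04, -4.04579723e+01, -2.37229174e+01,  6.97981264e-02,
        3.44592752e-02, -1.36274439e-04]), 'tcp_pos': array([ 0.20122249, -0.5380744 ,  0.20462358]), 'orientation': array([-0.12519293, -0.69578076, -0.12642434,  0.69586834]), 'force': array([ 1.14654671, -0.76890297, -0.59644032]), 'torque': array([-0.02925812, -0.00812493, -0.01669599]), 'gripper_width': 0.09383957913414658}
scene {'fx': 540.8928124783648, 'fy': 540.8928124783648, 'cx': 314.607423603978, 'cy': 244.8732926481697, 'R': array([[-0.41097172, -0.91159773,  0.00958308],
       [-0.36139827,  0.15325907, -0.91972982],
       [ 0.83695492, -0.38144625, -0.39243498]]), 't': array([0.30450462, 0.25516457, 0.95133741])}
top {'fx': 447.88991524945175, 'fy': 447.88991524945175, 'cx': 320.6891820949706, 'cy': 242.7999137978582, 'R': array([[-0.00611375, -0.99951954,  0.03038587],
       [-0.99824037,  0.00430803, -0.05914058],
       [ 0.05898126, -0.03069397, -0.9977871 ]]), 't': array([0.07206089, 0.49205972, 1.22037849])}
wrist {'fx': 372.943669993843, 'fy': 372.943669993843, 'cx': 315.8056388315637, 'cy': 239.67856366311875, 'T_tool_cam': array([[-7.52234627e-04, -2.51804488e-01,  9.67777833e-01,
        -1.78880418e-01],
       [ 9.99999537e-01,  3.91526494e-04,  8.79150543e-04,
        -1.12280059e-04],
       [-6.00284715e-04,  9.67778046e-01,  2.51804077e-01,
        -7.33367678e-02],
       [ 0.00000000e+00,  0.00000000e+00,  0.00000000e+00,
         1.00000000e+00]])}
```

View pics/scene0.png

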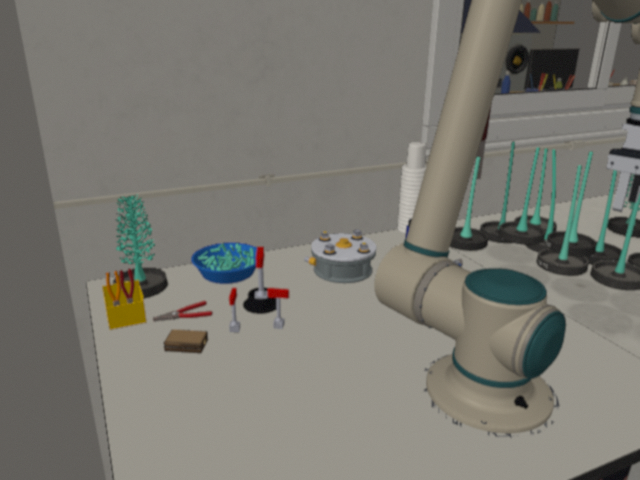

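View pics/top0.png

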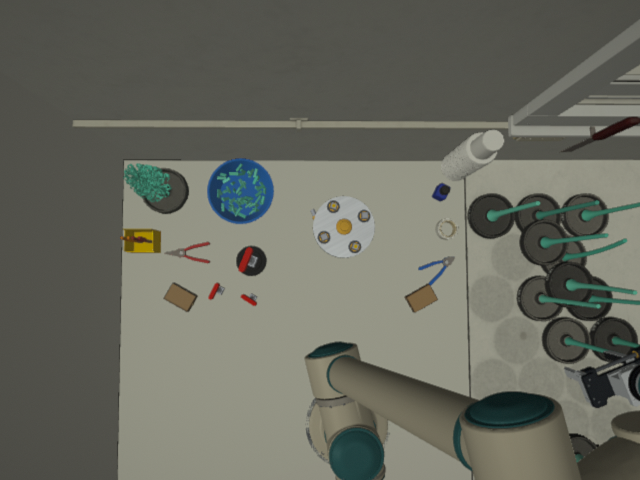

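View pics/wrist0.png

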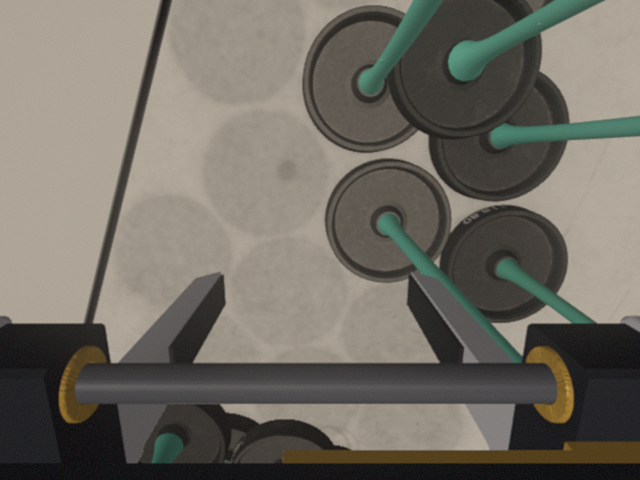

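Run:
```python
from plant import *
for c in ["top","scene"]:
  for n in ["pot","handle","wrench","stand","screw_1"]:
    for d in find_in(n,c): print(c,n,{k:(v.round(4) if hasattr(v,'round') and hasattr(v,'shape') else v) for k,v in d.items()})
```

```text
top pot {'centre': [0.5365, 0.0172, 0.0671], 'score': 0.85}
top handle {'centre': [0.4472, 0.2626, 0.128], 'score': 0.84}
top handle {'centre': [0.3667, 0.3479, 0.0843], 'score': 0.72}
top wrench {'centre': [0.3523, 0.4516, 0.0232], 'score': 0.69}
top wrench {'centre': [0.3699, 0.3454, 0.0879], 'score': 0.48}
top wrench {'centre': [0.347, 0.2577, 0.088], 'score': 0.43}
top stand {'centre': [0.4454, 0.2506, 0.0041], 'score': 0.74}
top screw_1 {'centre': [0.5879, 0.038, 0.0887], 'score': 0.41}
top screw_1 {'centre': [0.4802, -0.0119, 0.0889], 'score': 0.37}
top screw_1 {'centre': [0.5601, -0.0387, 0.092], 'score': 0.37}
scene pot {'centre': [0.4918, 0.0327, 0.063], 'score': 0.74}
scene handle {'centre': [0.3625, 0.3506, 0.041], 'score': 0.78}
scene handle {'centre': [0.34, 0.2609, 0.0735], 'score': 0.69}
scene handle {'centre': [0.4389, 0.2658, 0.0872], 'score': 0.55}
scene wrench {'centre': [0.4407, 0.2667, 0.0847], 'score': 0.88}
scene wrench {'centre': [0.3401, 0.2646, 0.0742], 'score': 0.61}
scene wrench {'centre': [0.3627, 0.3495, 0.0391], 'score': 0.53}
scene stand {'centre': [0.4202, 0.2813, 0.0104], 'score': 0.67}
scene screw_1 {'centre': [0.4752, -0.0101, 0.0858], 'score': 0.55}
scene screw_1 {'centre': [0.4976, 0.0701, 0.0875], 'score': 0.45}
scene screw_1 {'centre': [0.5515, -0.0399, 0.0877], 'score': 0.43}
```

Run:
```python
import cv2
a=cv2.imread("pics/top0.png"); s=cv2.imread("pics/scene0.png")
A=cv2.resize(a[185:275,300:390],(400,400),interpolation=cv2.INTER_CUBIC)
B=cv2.resize(s[230:350,210:310],(400,480),interpolation=cv2.INTER_CUBIC)
C=cv2.resize(a[230:320,200:290],(400,400),interpolation=cv2.INTER_CUBIC)
cv2.imwrite("pics/c1.png",cv2.hconcat([A,C])); cv2.imwrite("pics/c2.png",B)
```

```text
(no output)
```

View pics/c1.png

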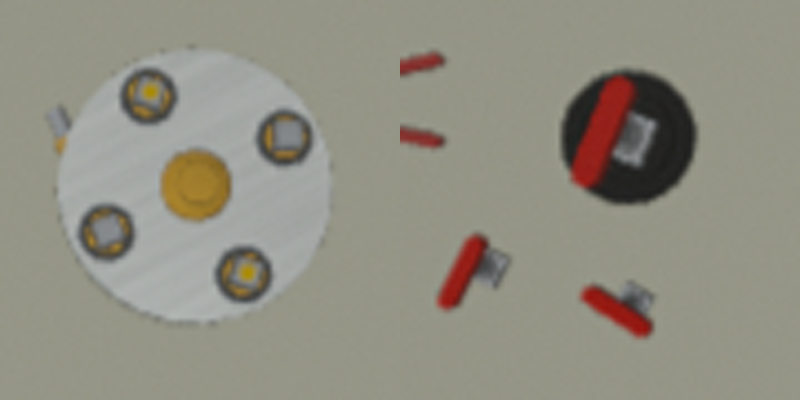

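View pics/c2.png

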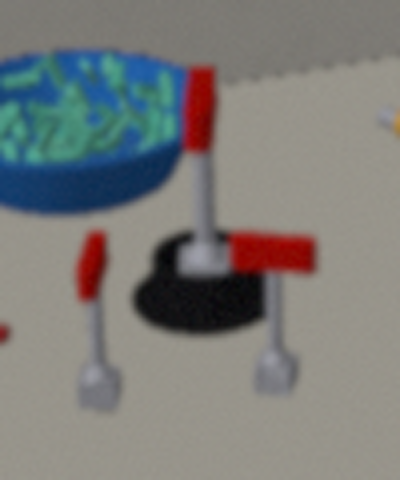

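```bash
cat > h.py <<'E'
from plant import *
import numpy as np, cv2, sys
from scipy.spatial.transform import Rotation as Ro
np.set_printoptions(precision=4,suppress=True)
def Rt(s):
    q=np.array(s["orientation"]); return Ro.from_quat(q[[1,2,3,0]]).as_matrix()
def yaw(s):  # angle of tool y in world, deg
    R=Rt(s); return np.degrees(np.arctan2(R[1,1],R[0,1]))
def show(s):
    print("t%.2f"%s["time"],"p",s["tcp_pos"]*1000,"yaw %.2f"%yaw(s),"q6 %.2f"%s["joint_pos"][5],"F",np.array(s["force"]),"T",np.array(s["torque"]),"w %.1f"%(s["gripper_width"]*1000))
def go(p,yawd=None):
    """shift in tool axes (mm) and turn about tool x (deg) to reach p (m), yaw"""
    s=get_state();R=Rt(s);show(s)
    d=R.T@(np.array(p)-s["tcp_pos"])
    print("shift mm",d*1000, "tilt", R[:,0])
    if yawd is not None:
        e=(yawd-yaw(s)+180)%360-180
        print("world yaw err",e," tool-x turn deg",e*np.sign(R[2,0]))
def snap(name,fn):
    s=get_state(); im=get_image(name); cv2.imwrite("pics/"+fn,im[:,:,::-1]); return s,im
def wcam(s):
    ci=camera_info("wrist");T=np.eye(4);T[:3,:3]=Rt(s);T[:3,3]=s["tcp_pos"]
    M=T@np.array(ci["T_tool_cam"]); K=(ci["fx"],ci["fy"],ci["cx"],ci["cy"]); return M,K
def ray(uv,M,K,z):
    uv=np.atleast_2d(uv).astype(float)
    d=np.c_[(uv[:,0]-K[2])/K[0],(uv[:,1]-K[3])/K[1],np.ones(len(uv))]@M[:3,:3].T
    o=M[:3,3]; return o+d*((z-o[2])/d[:,2])[:,None]
def ccam(name):
    ci=camera_info(name);R=np.array(ci["R"]);t=np.array(ci["t"]);M=np.eye(4);M[:3,:3]=R.T;M[:3,3]=-R.T@t
    return M,(ci["fx"],ci["fy"],ci["cx"],ci["cy"])
E
python3 - <<'E'
from h import *
s=get_state();print(Rt(s))
go([.5365,.0172,.19],None)
M,K=ccam("top")
for uv,z in [((334.,206),.0905),((364,216),.092),((355,247),.0905),((324,237),.092),((343.5,227),.086),((246,260),.131),((250,251),.131),((243,271),.131)]: print(uv,ray(uv,M,K,z))
E
```

```text
[[-0.      0.3502 -0.9367]
 [-0.0001 -0.9367 -0.3502]
 [-1.      0.0001  0.    ]]
t0.65 p [ 201.3575 -538.615   205.5037] yaw -69.50 q6 -0.12 F [-0.1608 -0.5562  0.1229] T [0.0374 0.0018 0.018 ] w 94.0
shift mm [  15.4548 -403.2544 -508.5649] tilt [-0.     -0.0001 -1.    ]
(334.0, 206) [[0.5835 0.0367 0.0905]]
(364, 216) [[ 0.557 -0.041  0.092]]
(355, 247) [[ 0.4766 -0.0169  0.0905]]
(324, 237) [[0.5027 0.0633 0.092 ]]
(343.5, 227) [[0.5291 0.0121 0.086 ]]
(246, 260) [[0.4437 0.2582 0.131 ]]
(250, 251) [[0.4659 0.2484 0.131 ]]
(243, 271) [[0.4165 0.2655 0.131 ]]
```

Run:
```python
from h import *
go([.606,-.016,.2],71)
```

```text
t0.65 p [ 201.3575 -538.615   205.5037] yaw -69.50 q6 -0.12 F [-0.1608 -0.5562  0.1229] T [0.0374 0.0018 0.018 ] w 94.0
shift mm [   5.4577 -347.8173 -562.037 ] tilt [-0.     -0.0001 -1.    ]
world yaw err 140.50067956484548  tool-x turn deg -140.50067956484548
```

>>> {"op": "jog_arm", "data": {"series": [[[-1,-0.05,0,0,0],[-1,-0.1,0,0,0],[-1,-0.15,0,0,0],[-1,-0.2,-0.01,-0.02,-5],[-1,-0.23,-0.03,-0.05,-13],[-1,-0.24,-0.058,-0.09,-21],[-1,-0.24,-0.084,-0.133,-29],[-1,-0.24,-0.11,-0.176,-37],[-1,-0.24,-0.136,-0.219,-45],[-1,-0.24,-0.162,-0.262,-53],[-1,-0.24,-0.188,-0.305,-61],[-1,-0.24,-0.214,-0.348,-69],[-1,-0.23,-0.24,-0.391,-77],[-1,-0.21,-0.266,-0.434,-85],[-1,-0.17,-0.292,-0.477,-93],[-1,-0.13,-0.318,-0.515,-101],[-1,-0.09,-0.338,-0.545,-109],[-1,-0.05,-0.348,-0.562,-117],[-1,-0.02,-0.348,-0.562,-125],[-1,0.005,-0.348,-0.562,-133]]]}}

```text
time: 2.65
tcp_pos: [0.6054, -0.0136, 0.1968]
orientation: [0.688, 0.159, 0.69, -0.159]
force: [0.4, 0.1, 0.6]
gripper_width: 0.0943
```

>>> {"op": "jog_arm", "data": {"series": [[[0.2,0,0,0,-7],[0.2,0,0,0,-7],[0.2,0,0,0,-7]]]}}

```text
time: 2.95
tcp_pos: [0.6059, -0.0137, 0.1974]
orientation: [0.696, 0.118, 0.698, -0.118]
force: [-0.5, 0.7, -0.6]
gripper_width: 0.0737
```

Run:
```python
from h import *
s,im=snap("wrist","w1.png");show(s)
np.save("w1.npy",wcam(s)[0])
```

```text
t2.95 p [605.9323 -13.7334 197.3807] yaw 70.82 q6 -1.37 F [-0.5381  0.6573 -0.5776] T [ 0.0061 -0.1476  0.0405] w 73.7
```

View pics/w1.png

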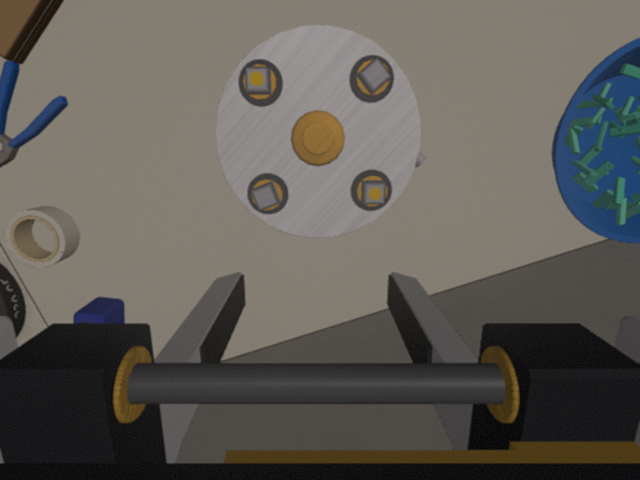

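```bash
cat > rect.py <<'E'
from h import *
def rect(im,M,K,cx,cy,z,half=16,ppm=10):
    n=int(2*half*ppm); u=(np.arange(n)-n/2)/ppm/1000
    # image up=+x, left=+y
    X=cx-u[:,None]+0*u[None,:]; Y=cy-u[None,:]+0*u[:,None]
    P=np.stack([X,Y,np.full_like(X,z)],-1)
    c=(P-M[:3,3])@M[:3,:3]
    return cv2.remap(im,(K[0]*c[...,0]/c[...,2]+K[2]).astype(np.float32),(K[1]*c[...,1]/c[...,2]+K[3]).astype(np.float32),cv2.INTER_CUBIC)
E
python3 - <<'E'
from rect import *
M=np.load("w1.npy");ci=camera_info("wrist");K=(ci["fx"],ci["fy"],ci["cx"],ci["cy"])
im=cv2.imread("pics/w1.png")
P={}
for n,uv,z in [("a",(258,78),.0905),("b",(373,76),.092),("c",(374,192),.0905),("d",(266,196),.092),("knob",(317.5,136),.086)]:
    P[n]=ray(uv,M,K,z)[0]; print(n,P[n])
cc=(P["a"]+P["b"]+P["c"]+P["d"])/4;print(cc)
ts=[rect(im,M,K,P[n][0],P[n][1],P[n][2],20,9) for n in "abcd"]
cv2.imwrite("pics/r1.png",cv2.vconcat([cv2.hconcat([ts[0],ts[1]]),cv2.hconcat([ts[2],ts[3]])]))
pot=rect(im,M,K,cc[0],cc[1],.07,95,3.1);cv2.imwrite("pics/r1p.png",pot)
E
```

```text
a [ 0.4816 -0.0139  0.0905]
b [0.5073 0.0636 0.092 ]
c [0.5864 0.0405 0.0905]
d [ 0.562  -0.0386  0.092 ]
knob [0.533  0.0131 0.086 ]
[0.5343 0.0129 0.0912]
```

View pics/r1.png

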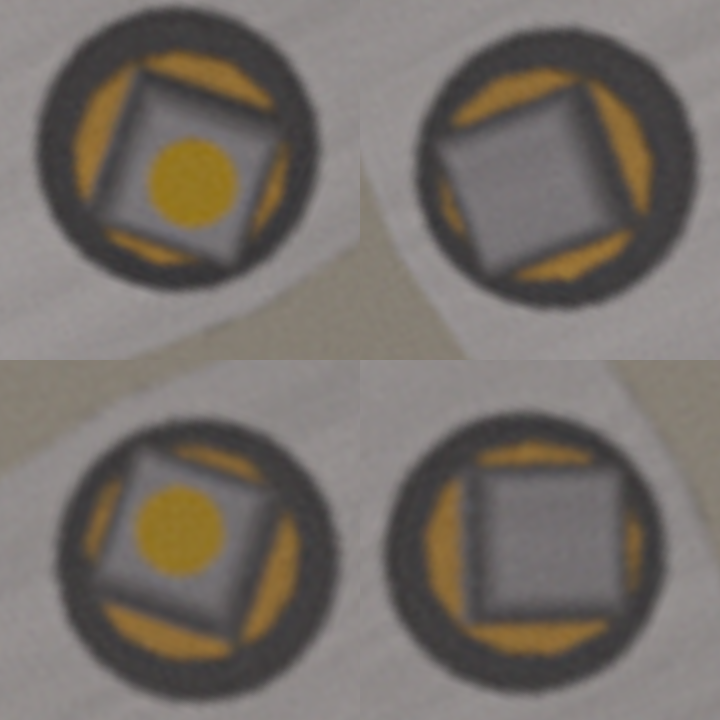

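Run:
```python
from h import *
go([.495,.243,.22],71)
```

```text
t3.00 p [606.1381 -13.8968 197.8966] yaw 70.83 q6 -1.37 F [0.4948 0.1882 0.3151] T [ 0.0007 -0.134   0.0259] w 69.7
shift mm [ -21.7682  206.1546 -189.3743] tilt [-0.0013  0.0008 -1.    ]
world yaw err 0.17263134503826905  tool-x turn deg -0.17263134503826905
```

>>> {"op": "jog_arm", "data": {"series": [[[0.2,-0.022,0.035,-0.03,0],[0.2,-0.022,0.07,-0.06,0],[0.2,-0.022,0.105,-0.095,0],[0.2,-0.022,0.14,-0.13,0],[0.2,-0.022,0.175,-0.16,0],[0.2,-0.022,0.206,-0.189,0],[0.2,-0.022,0.206,-0.189,0]]]}}

```text
time: 3.7
tcp_pos: [0.4936, 0.247, 0.222]
orientation: [0.697, 0.118, 0.697, -0.115]
force: [-0.5, -1.4, -0.8]
gripper_width: 0.0375
```

Run:
```python
from h import *
s,im=snap("wrist","w2.png");show(s)
np.save("w2.npy",wcam(s)[0])
for n in ["handle","stand"]:
  for d in find_in(n,"wrist"): print(n,np.array(d["centre"]),d["score"])
```

```text
t3.70 p [493.5656 247.0434 222.0332] yaw 71.03 q6 -0.91 F [-0.4721 -1.3598 -0.7711] T [-0.0163 -0.1417  0.024 ] w 37.5
handle [0.374  0.3435 0.0923] 0.62
handle [0.3516 0.2618 0.0833] 0.62
handle [0.4419 0.2616 0.1317] 0.61
stand [0.4404 0.2647 0.0068] 0.74
```

View pics/w2.png

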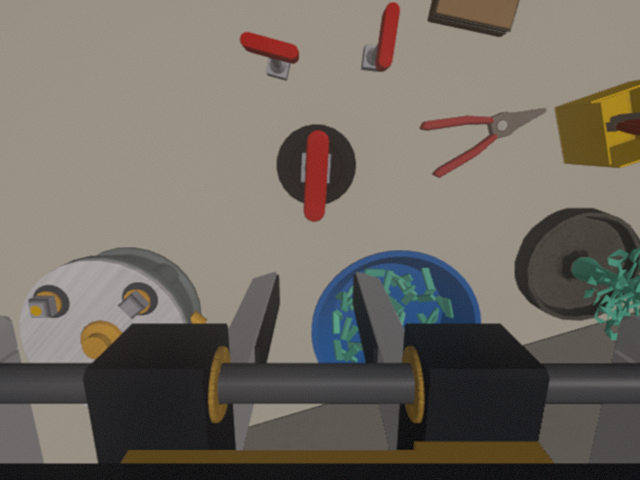

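Run:
```python
from rect import *
M=np.load("w2.npy");ci=camera_info("wrist");K=(ci["fx"],ci["fy"],ci["cx"],ci["cy"])
im=cv2.imread("pics/w2.png")
hsv=cv2.cvtColor(im,cv2.COLOR_BGR2HSV)
m=((hsv[...,0]<8)|(hsv[...,0]>172))&(hsv[...,1]>170)&(hsv[...,2]>100)
n,l,st,c=cv2.connectedComponentsWithStats(m.astype(np.uint8))
for i in range(1,n):
    if st[i,4]<300: continue
    v,u=np.nonzero(l==i); P=ray(np.c_[u,v],M,K,.131)[:,:2]
    if i: 
        r=cv2.minAreaRect((P*1000).astype(np.float32)); print(c[i],st[i,4],r)
t=rect(im,M,K,.444,.262,.131,50,6);cv2.imwrite("pics/r2.png",t)
```

```text
[388.5006  34.1571] 783 ((375.9147033691406, 338.1951904296875), (8.642609596252441, 37.69456481933594), 64.62791442871094)
[268.8068  45.3232] 792 ((356.5, 262.3197021484375), (38.31596374511719, 8.645674705505371), 57.16403579711914)
[315.9348 174.6653] 1718 ((447.1845397949219, 263.712646484375), (15.139925956726074, 63.82693099975586), 67.84112548828125)
```

View pics/r2.png

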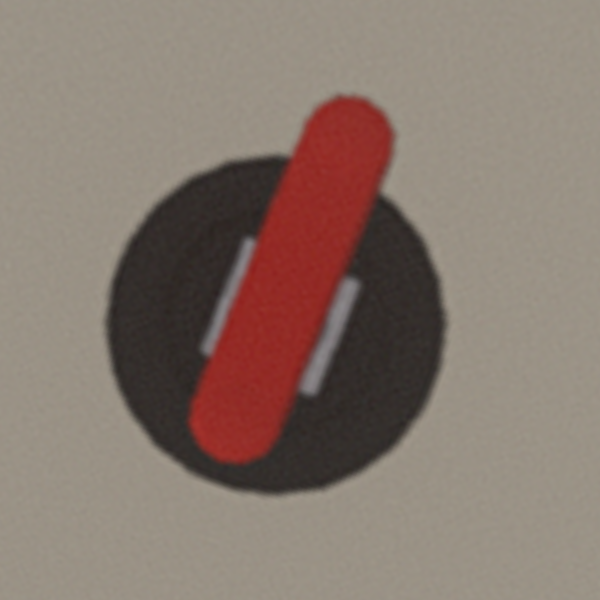

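Run:
```python
from h import *
go([.4472,.2637,.099],67.84)
```

```text
t3.85 p [496.0372 242.3396 221.2698] yaw 70.80 q6 -0.91 F [-0.5126 -0.2609 -0.7277] T [ 0.0175 -0.1292  0.059 ] w 37.6
shift mm [122.225    4.0021 -53.2567] tilt [ 0.0012  0.0005 -1.    ]
world yaw err -2.959655690516911  tool-x turn deg 2.959655690516911
```

```bash
cat > red.py <<'E'
from rect import *
def red(im,M,K,z=.131,amin=1000):
    hsv=cv2.cvtColor(im,cv2.COLOR_RGB2HSV)
    m=((hsv[...,0]<8)|(hsv[...,0]>172))&(hsv[...,1]>170)&(hsv[...,2]>90)
    n,l,st,c=cv2.connectedComponentsWithStats(m.astype(np.uint8))
    for i in range(1,n):
        if st[i,4]<amin: continue
        v,u=np.nonzero(l==i); P=ray(np.c_[u,v],M,K,z)[:,:2]
        print(c[i],st[i,4],cv2.minAreaRect((P*1000).astype(np.float32)),P.mean(0)*1000)
E
python3 - <<'E'
from red import *
s,im=snap("wrist","w3.png");M,K=wcam(s);red(im,M,K);go([.4472,.2637,.099],67.84)
E
```

```text
[321.1677 169.0296] 1759 ((447.2487487792969, 263.6436462402344), (15.133275985717773, 63.856285095214844), 68.39656829833984) [446.3077 263.9637]
t3.90 p [496.1767 241.7891 220.9948] yaw 70.74 q6 -0.91 F [ 0.1403 -0.0744  0.2745] T [ 0.0107 -0.1    -0.0075] w 37.3
shift mm [121.9779   4.453  -53.5081] tilt [ 0.0006  0.0005 -1.    ]
world yaw err -2.898640203527094  tool-x turn deg 2.898640203527094
```

>>> {"op": "jog_arm", "data": {"series": [[[0,0,0.004,-0.04,2.6],[0,0,0.0045,-0.0535,2.6],[0,0.04,0.0045,-0.0535,2.6],[0,0.08,0.0045,-0.0535,2.6],[0,0.11,0.0045,-0.0535,2.6],[0,0.122,0.0045,-0.0535,2.6],[0,0.122,0.0045,-0.0535,2.6]]]}}

```text
time: 4.6
tcp_pos: [0.4471, 0.2626, 0.0978]
orientation: [0.694, 0.134, 0.695, -0.135]
force: [0.3, -0.5, -0.0]
gripper_width: 0.0468
```

Run:
```python
from red import *
s,im=snap("wrist","w4.png");show(s);go([.4472,.2637,.099],68.1)
```

```text
t4.60 p [447.0503 262.5661  97.7741] yaw 68.08 q6 -0.79 F [ 0.3375 -0.4883 -0.0413] T [ 0.0619 -0.1483  0.0679] w 46.8
t4.65 p [448.1212 263.2617  99.2366] yaw 68.09 q6 -0.79 F [-0.3743  1.3519  0.0404] T [ 0.0204 -0.1348 -0.0008] w 46.9
shift mm [ 0.236   0.0628 -1.0184] tilt [ 0.0008  0.0003 -1.    ]
world yaw err 0.006956571547220847  tool-x turn deg -0.006956571547220847
```

View pics/w4.png

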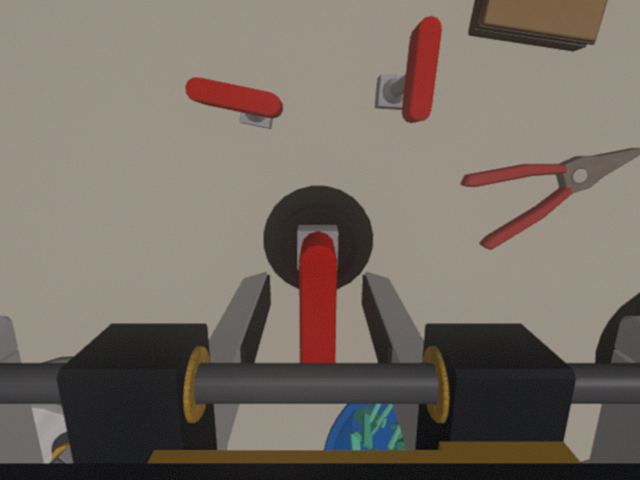

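>>> {"op": "jog_arm", "data": {"series": [[[1,0,0,-0.001,0],[1,0,0,-0.001,0],[1,0,0,-0.001,0],[1,0,0,-0.001,0],[1,0,0,-0.001,0],[1,0,0,-0.001,0]]]}}

```text
time: 5.25
tcp_pos: [0.4475, 0.2637, 0.0998]
orientation: [0.695, 0.135, 0.694, -0.134]
force: [-0.8, 0.5, 3.5]
gripper_width: 0.0159
```

Run:
```python
from red import *
show(get_state())
```

```text
t5.25 p [447.527  263.734   99.8141] yaw 68.10 q6 -0.79 F [-0.7555  0.4594  3.5328] T [-0.1101 -0.0695 -0.0452] w 15.9
```

Run:
```python
from h import *
go([.569,-.065,.225],24)
```

```text
t5.25 p [447.527  263.734   99.8141] yaw 68.10 q6 -0.79 F [-0.7555  0.4594  3.5328] T [-0.1101 -0.0695 -0.0452] w 15.9
shift mm [-125.1357 -259.5597  235.506 ] tilt [ 0.0018  0.0005 -1.    ]
world yaw err -44.10037308255323  tool-x turn deg 44.10037308255323
```

>>> {"op": "jog_arm", "data": {"series": [[[1,-0.012,0,0,0],[1,-0.035,0,0,0],[1,-0.07,0,0,0],[1,-0.1,-0.005,0.004,1],[1,-0.12,-0.018,0.016,4],[1,-0.125,-0.04,0.036,8],[1,-0.125,-0.066,0.06,13],[1,-0.125,-0.092,0.084,18],[1,-0.125,-0.118,0.107,23],[1,-0.125,-0.144,0.131,28],[1,-0.125,-0.17,0.154,32],[1,-0.125,-0.196,0.178,36],[1,-0.125,-0.22,0.2,39],[1,-0.125,-0.24,0.218,42],[1,-0.125,-0.253,0.23,44],[1,-0.125,-0.2595,0.2355,44],[1,-0.125,-0.2595,0.2355,44],[1,-0.125,-0.2595,0.2355,44]]]}}

```text
time: 7.05
tcp_pos: [0.5685, -0.0638, 0.2248]
orientation: [0.594, 0.385, 0.594, -0.384]
force: [0.2, 0.0, -2.9]
gripper_width: 0.0159
```

Run:
```python
from red import *
s,im=snap("wrist","w5.png");show(s);np.save("w5.npy",wcam(s)[0]);show(get_state())
```

```text
t7.05 p [568.5012 -63.8064 224.7851] yaw 24.16 q6 -0.66 F [ 0.2201  0.044  -2.9118] T [-0.0191 -0.0697  0.0158] w 15.9
t7.10 p [568.4854 -63.654  224.8776] yaw 24.18 q6 -0.66 F [ 0.5693 -0.5806 -2.5415] T [ 0.001  -0.0879  0.0572] w 15.7
```

View pics/w5.png

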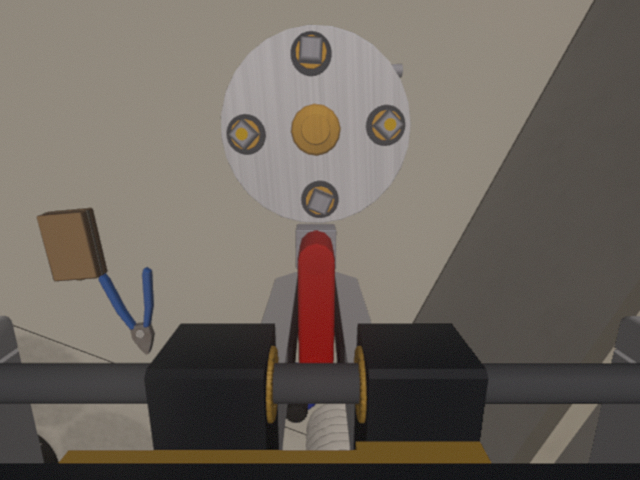

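Run:
```python
from rect import *
ci=camera_info("wrist");K=(ci["fx"],ci["fy"],ci["cx"],ci["cy"])
for f,pts in [("w1",[(258.5,79),(374.5,75),(374,191.5),(266.5,195.5)]),("w5",[(243,133),(311.5,49),(389,124.5),(320,201)])]:
    M=np.load(f+".npy"); im=cv2.imread(f"pics/{f}.png")
    P=np.array([ray(uv,M,K,z)[0] for uv,z in zip(pts,(.0905,.092,.0905,.092))])
    c=P.mean(0); print(f,P[:,:2],c, "yaw",np.degrees(np.arctan2(*(P[2]-P[0])[1::-1])),np.degrees(np.arctan2(*(P[3]-P[1])[1::-1]))+90,np.linalg.norm((P[2]-P[0])[:2]),np.linalg.norm((P[3]-P[1])[:2]))
    # cover circle at z=.07
    g=rect(im,M,K,c[0],c[1],.07,100,5)
    hsv=cv2.cvtColor(g,cv2.COLOR_BGR2HSV)
    m=((hsv[...,1]<22)&(hsv[...,2]>90)).astype(np.uint8)
    m=cv2.morphologyEx(m,cv2.MORPH_OPEN,np.ones((9,9)))
    n,l,st,ce=cv2.connectedComponentsWithStats(m); i=1+np.argmax(st[1:,4])
    cs,_=cv2.findContours((l==i).astype(np.uint8),cv2.RETR_EXTERNAL,cv2.CHAIN_APPROX_NONE)
    h=cv2.convexHull(max(cs,key=cv2.contourArea)); e=cv2.fitEllipse(h); 
    print("cover",c[0]-(e[0][1]-500)/5000,c[1]-(e[0][0]-500)/5000,np.array(e[1])/5)
    cv2.imwrite(f"pics/{f}_g.png",g[::2,::2])
    ts=[rect(im,M,K,q[0],q[1],q[2],18,10) for q in P]
    for t in ts: cv2.drawMarker(t,(180,180),(0,0,255),0,20,1)
    cv2.imwrite(f"pics/{f}_h.png",cv2.vconcat([cv2.hconcat([ts[0],ts[1]]),cv2.hconcat([ts[2],ts[3]])]))
```

```text
w1 [[ 0.4823 -0.0138]
 [ 0.5071  0.0648]
 [ 0.586   0.0406]
 [ 0.5618 -0.0381]] [0.5343 0.0134 0.0912] yaw 27.689201191026832 28.011712264970726 0.1171247452717332 0.11645492933812325
cover 0.5345941471924777 0.013176404576765588 [162.3334 164.5234]
w5 [[ 0.4824 -0.0142]
 [ 0.5078  0.0647]
 [ 0.587   0.04  ]
 [ 0.5618 -0.0389]] [0.5348 0.0129 0.0912] yaw 27.39047685622688 27.53527841892671 0.11780037125814115 0.1167946116185633
cover 0.5345734257436984 0.01310555206845208 [162.3305 164.4717]
```

View pics/w5_h.png

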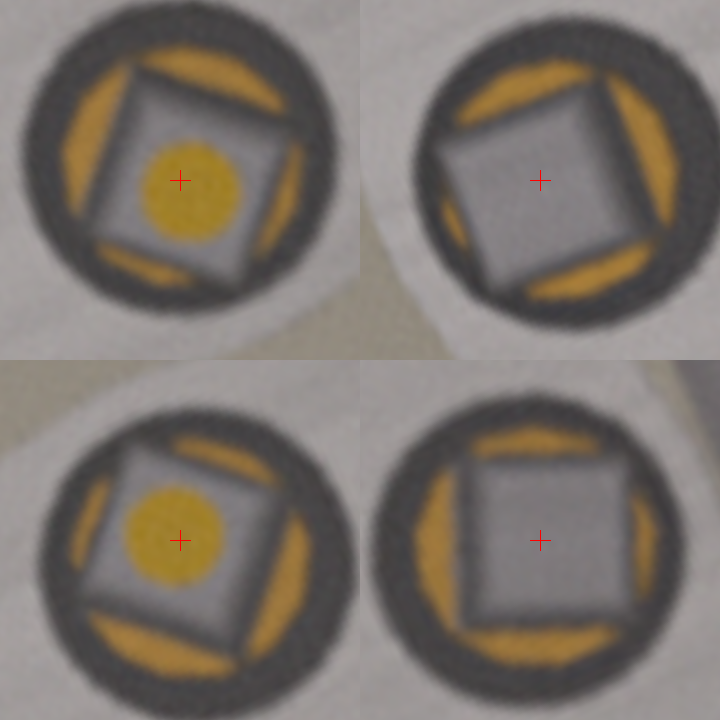

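View pics/w1_h.png

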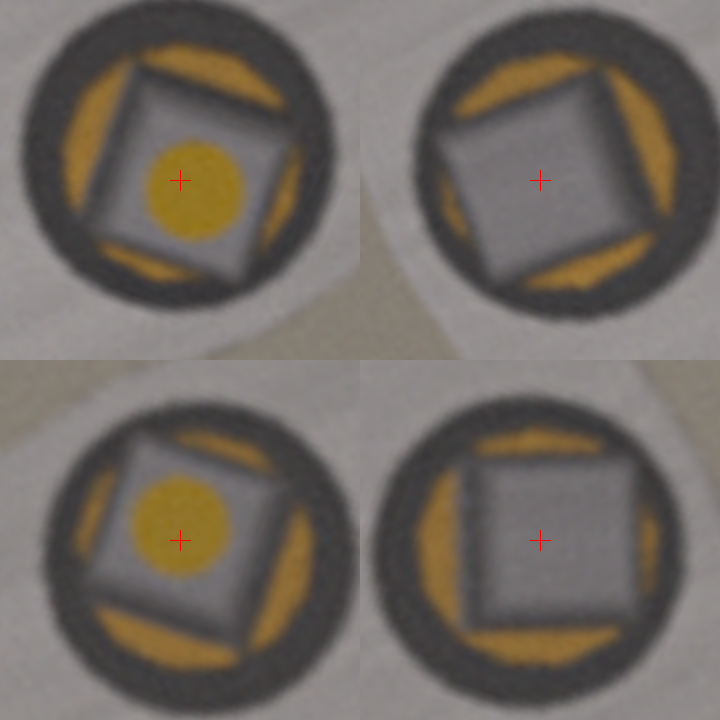

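Run:
```python
from h import *
go([.5068,.0663,.177],23.3)
```

```text
t7.10 p [568.4854 -63.654  224.8776] yaw 24.18 q6 -0.66 F [ 0.5693 -0.5806 -2.5415] T [ 0.001  -0.0879  0.0572] w 15.7
shift mm [  47.9982   -3.138  -143.7766] tilt [ 0.0012  0.0015 -1.    ]
world yaw err -0.8754655725869043  tool-x turn deg 0.8754655725869043
```

>>> {"op": "jog_arm", "data": {"series": [[[1,0,-0.001,-0.015,0.9],[1,0,-0.002,-0.045,0.9],[1,0,-0.003,-0.08,0.9],[1,0,-0.003,-0.115,0.9],[1,0,-0.003,-0.135,0.9],[1,0.01,-0.003,-0.1435,0.9],[1,0.025,-0.003,-0.1435,0.9],[1,0.03,-0.003,-0.1435,0.9],[1,0.03,-0.003,-0.1435,0.9]]]}}

```text
time: 8.0
tcp_pos: [0.5063, 0.066, 0.1939]
orientation: [0.59, 0.389, 0.591, -0.389]
force: [0.3, -0.4, -1.6]
gripper_width: 0.0159
```

Run:
```python
from h import *
snap("scene","s6.png")
go([.5068,.0663,.177],23.3)
a=cv2.imread("pics/s6.png");cv2.imwrite("pics/s6c.png",cv2.resize(a[180:290,290:390],(600,660),interpolation=cv2.INTER_CUBIC))
```

```text
t8.05 p [506.928   65.8542 194.5834] yaw 23.28 q6 -0.41 F [ 0.2522 -0.7854 -2.9257] T [-0.0198 -0.1164 -0.0254] w 15.7
shift mm [17.5839  0.044  -0.4414] tilt [ 0.0003  0.0013 -1.    ]
world yaw err 0.024682720323198737  tool-x turn deg -0.024682720323198737
```

View pics/s6c.png

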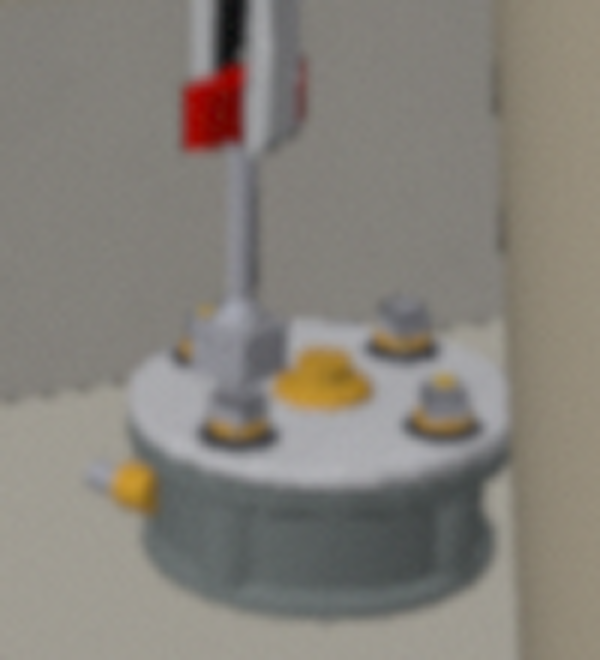

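>>> {"op": "jog_arm", "data": {"series": [[[1,0.005,0,-0.0004,0],[1,0.009,0,-0.0004,0],[1,0.013,0,-0.0004,0],[1,0.0165,0,-0.0004,0],[1,0.0175,0,-0.0004,0],[1,0.0175,0,-0.0004,0]]]}}

```text
time: 8.65
tcp_pos: [0.5066, 0.0662, 0.1768]
orientation: [0.59, 0.389, 0.591, -0.389]
force: [0.7, -0.1, -2.1]
gripper_width: 0.016
```

Run:
```python
from h import *
go([.5068,.0663,.177],23.3)
```

```text
t8.65 p [506.6457  66.2294 176.8442] yaw 23.27 q6 -0.41 F [ 0.7032 -0.1325 -2.1164] T [-0.0306 -0.0953  0.039 ] w 16.0
shift mm [-0.1557  0.1697 -0.0041] tilt [-0.0001  0.0013 -1.    ]
world yaw err 0.026895491857715115  tool-x turn deg -0.026895491857715115
```

>>> {"op": "jog_arm", "data": {"series": [[[1,0,0,0,5],[1,0,0,0,9],[1,0,0,0,9]]]}}

```text
time: 8.95
tcp_pos: [0.5067, 0.0661, 0.1771]
orientation: [0.558, 0.434, 0.558, -0.434]
force: [-0.7, 0.2, -2.9]
gripper_width: 0.0159
```

```bash
cat > st.py <<'E'
from h import *
show(get_state())
E
python3 st.py
```

```text
t8.95 p [506.663   66.0895 177.0559] yaw 14.28 q6 -0.26 F [-0.7337  0.2489 -2.855 ] T [-0.139  -0.011   0.0146] w 15.9
```

>>> {"op": "jog_arm", "data": {"series": [[[1,0,0,0,4],[1,0,0,0,4]]]}}

```text
time: 9.15
tcp_pos: [0.5065, 0.0658, 0.1771]
orientation: [0.543, 0.453, 0.543, -0.453]
force: [-0.7, -1.3, -1.3]
gripper_width: 0.0155
```

```bash
python3 st.py
```

```text
t9.15 p [506.4978  65.8332 177.085 ] yaw 10.37 q6 -0.19 F [-0.6744 -1.3217 -1.2672] T [-0.3053  0.0607  0.0352] w 15.5
```

>>> {"op": "jog_arm", "data": {"series": [[[1,0,0,0,4],[1,0,0,0,4]]]}}

```text
time: 9.35
tcp_pos: [0.5065, 0.0658, 0.1771]
orientation: [0.527, 0.471, 0.528, -0.471]
force: [-0.5, -0.8, -1.9]
gripper_width: 0.0158
```

```bash
python3 st.py
```

```text
t9.35 p [506.4568  65.7734 177.0901] yaw 6.50 q6 -0.12 F [-0.4563 -0.811  -1.9271] T [-0.2206  0.0362  0.0243] w 15.8
```

>>> {"op": "jog_arm", "data": {"series": [[[1,0,0,0,4],[1,0,0,0,4]]]}}

```text
time: 9.55
tcp_pos: [0.5065, 0.0657, 0.1771]
orientation: [0.511, 0.488, 0.512, -0.488]
force: [-0.1, 0.2, -3.3]
gripper_width: 0.0158
```

```bash
python3 st.py
```

```text
t9.55 p [506.4658  65.7215 177.1471] yaw 2.65 q6 -0.05 F [-0.11    0.1566 -3.2871] T [-0.1952 -0.0406  0.0285] w 15.8
```

>>> {"op": "jog_arm", "data": {"series": [[[1,0,0,0,4],[1,0,0,0,4]]]}}

```text
time: 9.75
tcp_pos: [0.5065, 0.0657, 0.1771]
orientation: [-0.495, -0.505, -0.495, 0.505]
force: [1.2, -0.0, -3.4]
gripper_width: 0.0158
```

```bash
python3 st.py
```

```text
t9.75 p [506.4501  65.7187 177.1112] yaw -1.19 q6 0.01 F [ 1.1666 -0.0225 -3.4024] T [-0.1462 -0.0577 -0.0003] w 15.8
```

>>> {"op": "jog_arm", "data": {"series": [[[1,0,0,0,3],[1,0,0,0,3]]]}}

```text
time: 9.95
tcp_pos: [0.5064, 0.0657, 0.1771]
orientation: [-0.482, -0.517, -0.482, 0.517]
force: [-0.9, 0.4, -2.4]
gripper_width: 0.0159
```

```bash
python3 st.py
```

```text
t9.95 p [506.4366  65.7067 177.1129] yaw -4.01 q6 0.06 F [-0.8663  0.3538 -2.4356] T [-0.1644  0.011  -0.0064] w 15.9
```

>>> {"op": "jog_arm", "data": {"series": [[[1,0,0,0,3],[1,0,0,0,3]]]}}

```text
time: 10.15
tcp_pos: [0.5064, 0.0657, 0.1771]
orientation: [-0.469, -0.529, -0.469, 0.529]
force: [-0.1, -0.7, -1.9]
gripper_width: 0.0159
```

```bash
python3 st.py
```

```text
t10.15 p [506.4299  65.6952 177.1077] yaw -6.85 q6 0.11 F [-0.128  -0.659  -1.8806] T [-0.1618  0.0344 -0.0395] w 15.9
```

>>> {"op": "jog_arm", "data": {"series": [[[1,0,0,0,3],[1,0,0,0,3]]]}}

```text
time: 10.35
tcp_pos: [0.5064, 0.0657, 0.1771]
orientation: [-0.456, -0.54, -0.456, 0.541]
force: [-0.2, -1.4, -2.0]
gripper_width: 0.016
```

```bash
python3 st.py
```

```text
t10.35 p [506.4068  65.7075 177.0966] yaw -9.70 q6 0.16 F [-0.1936 -1.3913 -2.0303] T [-0.2054  0.0534  0.0254] w 16.0
```

>>> {"op": "jog_arm", "data": {"series": [[[1,0,0,0,3],[1,0,0,0,3]]]}}

```text
time: 10.55
tcp_pos: [0.5064, 0.0657, 0.1771]
orientation: [-0.442, -0.552, -0.442, 0.552]
force: [-0.3, -0.8, -2.0]
gripper_width: 0.0159
```

```bash
python3 st.py
```

```text
t10.55 p [506.4269  65.6602 177.1031] yaw -12.56 q6 0.21 F [-0.2694 -0.8071 -1.9922] T [-0.2044  0.0476  0.0174] w 15.9
```

>>> {"op": "jog_arm", "data": {"series": [[[1,0,0,0,3],[1,0,0,0,3]]]}}

```text
time: 10.75
tcp_pos: [0.5064, 0.0657, 0.1771]
orientation: [-0.428, -0.562, -0.429, 0.563]
force: [-1.0, -0.1, -2.1]
gripper_width: 0.0157
```

```bash
python3 st.py
python3 - <<'E'
from h import *
snap("wrist","w7.png");snap("scene","s7.png")
a=cv2.imread("pics/s7.png");cv2.imwrite("pics/s7c.png",cv2.resize(a[180:290,290:390],(600,660),interpolation=cv2.INTER_CUBIC))
E
```

```text
t10.75 p [506.4087  65.6609 177.0993] yaw -15.40 q6 0.26 F [-1.0188 -0.126  -2.1109] T [-0.1797 -0.0033  0.0392] w 15.7
```

View pics/s7c.png

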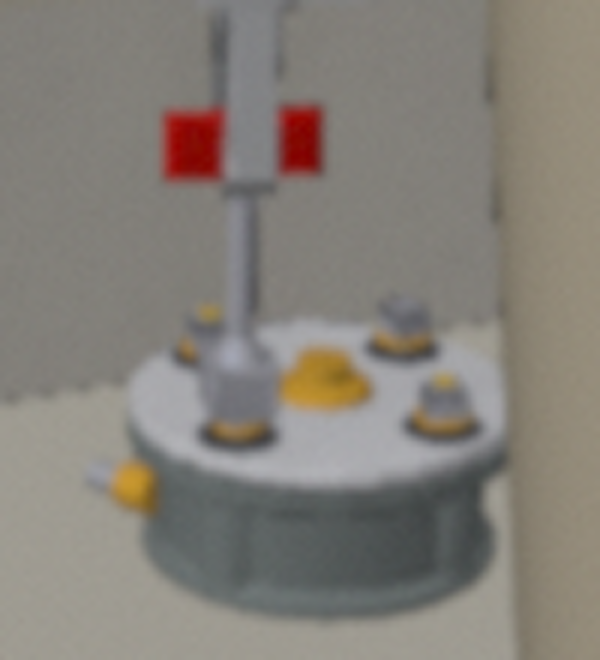

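View pics/w7.png

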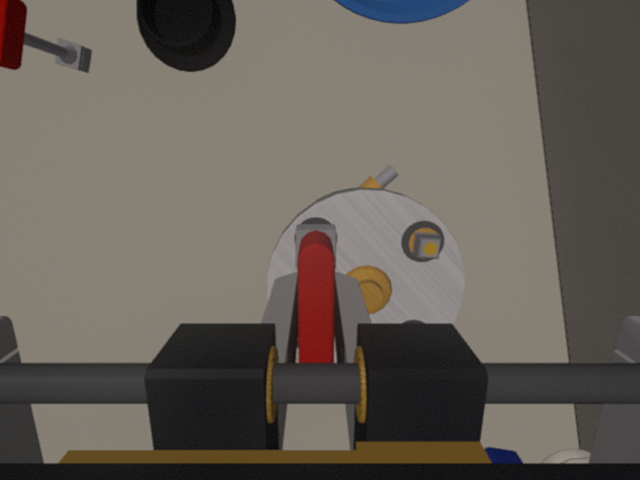

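Run:
```python
from h import *
s=get_state();show(s);print(np.array(s["joint_efforts"]))
```

```text
t10.85 p [506.3997  65.646  177.1195] yaw -15.41 q6 0.26 F [-0.33   -0.7309 -3.6319] T [-0.1159 -0.0187  0.053 ] w 16.0
[  0.162  -36.0776 -23.8858   0.3437  -0.1311   0.0839]
```

>>> {"op": "jog_arm", "data": {"series": [[[1,0,0,0,-4],[1,0,0,0,-4]]]}}

```text
time: 11.05
tcp_pos: [0.5066, 0.0658, 0.1772]
orientation: [0.448, 0.547, 0.448, -0.547]
force: [0.6, 0.2, -2.4]
gripper_width: 0.0157
```

```bash
cat > st.py <<'E'
from h import *
s=get_state();show(s);print("eff",np.array(s["joint_efforts"])[3:], "qd6 %.3f"%s["qd"][5])
E
python3 st.py
```

```text
t11.05 p [506.5671  65.7927 177.2159] yaw -11.33 q6 0.19 F [ 0.644   0.2102 -2.4108] T [-0.1037 -0.0219  0.0079] w 15.7
eff [ 0.1946 -0.0421 -0.3182] qd6 0.055
```

>>> {"op": "jog_arm", "data": {"series": [[[1,0,0,0,0],[1,0,0,0,0]]]}}

```text
time: 11.25
tcp_pos: [0.5066, 0.0658, 0.1772]
orientation: [0.448, 0.547, 0.448, -0.547]
force: [0.4, -0.0, -2.7]
gripper_width: 0.0159
```

```bash
python3 st.py
```

```text
t11.25 p [506.5851  65.8206 177.2243] yaw -11.36 q6 0.19 F [ 0.4253 -0.0122 -2.6999] T [-0.1531 -0.0271  0.0359] w 15.9
eff [ 0.2195 -0.0798 -0.0025] qd6 -0.002
```

>>> {"op": "jog_arm", "data": {"series": [[[1,0,0,0,3.9]]]}}

```text
time: 11.35
tcp_pos: [0.5064, 0.0657, 0.1772]
orientation: [-0.429, -0.562, -0.429, 0.562]
force: [-0.3, -0.7, -1.3]
gripper_width: 0.0159
```

```bash
python3 st.py
python3 - <<'E'
from plant import *
get_image("scene")
E
python3 st.py
```

```text
t11.35 p [506.428   65.6806 177.2082] yaw -15.36 q6 0.26 F [-0.3165 -0.7043 -1.2997] T [-0.1682  0.0724  0.1349] w 15.9
eff [ 0.3943 -0.213  -0.7158] qd6 0.712
t11.40 p [506.433   65.6836 177.1919] yaw -15.51 q6 0.26 F [ 0.2056 -0.3665 -1.9473] T [-0.2096  0.1586  0.1118] w 16.0
eff [ 0.3708 -0.221   0.2141] qd6 -0.133
```

>>> {"op": "jog_arm", "data": {"series": [[[1,0,0,0,1],[1,0,0,0,1]]]}}

```text
time: 11.6
tcp_pos: [0.5064, 0.0657, 0.1772]
orientation: [-0.423, -0.566, -0.423, 0.567]
force: [-0.0, -0.6, -1.6]
gripper_width: 0.0158
```

```bash
python3 st.py
```

```text
t11.60 p [506.4316  65.6602 177.212 ] yaw -16.48 q6 0.28 F [-0.0161 -0.5897 -1.6492] T [-0.1757  0.0526  0.1384] w 15.8
eff [ 0.3351 -0.1642  0.2282] qd6 -0.014
```

>>> {"op": "jog_arm", "data": {"series": [[[1,0,0,0,1.5]]]}}

```text
time: 11.7
tcp_pos: [0.5064, 0.0656, 0.1772]
orientation: [-0.416, -0.572, -0.416, 0.572]
force: [-0.9, -0.3, -2.6]
gripper_width: 0.0159
```

```bash
python3 st.py
```

```text
t11.70 p [506.4138  65.6269 177.1833] yaw -18.00 q6 0.31 F [-0.8605 -0.3234 -2.6253] T [-0.1397 -0.0125  0.2329] w 15.9
eff [ 0.3643 -0.1383 -0.0768] qd6 0.276
```

>>> {"op": "jog_arm", "data": {"series": [[[1,0,0,0,1.5],[1,0,0,0,1.5]]]}}

```text
time: 11.9
tcp_pos: [0.5064, 0.0656, 0.1771]
orientation: [-0.408, -0.577, -0.408, 0.578]
force: [-0.4, -0.0, -3.1]
gripper_width: 0.0161
```

```bash
python3 st.py
```

```text
t11.90 p [506.3904  65.64   177.1302] yaw -19.52 q6 0.33 F [-0.3949 -0.0064 -3.0883] T [-0.1615  0.0133  0.2752] w 16.1
eff [ 0.3825 -0.1272  0.3934] qd6 -0.020
```

>>> {"op": "jog_arm", "data": {"series": [[[1,0,0,0,1.5],[1,0,0,0,1.5]]]}}

```text
time: 12.1
tcp_pos: [0.5064, 0.0656, 0.1771]
orientation: [-0.4, -0.583, -0.4, 0.583]
force: [-0.6, -0.1, -3.3]
gripper_width: 0.016
```

```bash
python3 st.py
```

```text
t12.10 p [506.3809  65.6369 177.0577] yaw -21.05 q6 0.36 F [-0.5511 -0.0828 -3.2955] T [-0.1847 -0.0274  0.2631] w 16.0
eff [ 0.3725 -0.0802  0.3888] qd6 -0.020
```

>>> {"op": "jog_arm", "data": {"series": [[[1,0,0,0,2],[1,0,0,0,2]]]}}

```text
time: 12.3
tcp_pos: [0.5064, 0.0656, 0.1769]
orientation: [-0.39, -0.59, -0.39, 0.59]
force: [0.8, -0.6, -4.0]
gripper_width: 0.0157
```

```bash
python3 st.py
```

```text
t12.30 p [506.3647  65.6107 176.9215] yaw -23.05 q6 0.40 F [ 0.8457 -0.5917 -4.0376] T [-0.1849 -0.0682  0.2776] w 15.7
eff [ 0.3795 -0.0217  0.4302] qd6 -0.024
```

>>> {"op": "jog_arm", "data": {"series": [[[1,0.0003,0.0002,-0.0002,3],[1,0.0007,0.0002,-0.0004,6],[1,0.001,0.0002,-0.0005,9],[1,0.0013,0.0002,-0.0005,12.3],[1,0.0013,0.0002,-0.0005,12.3]]]}}

```text
time: 12.8
tcp_pos: [0.5065, 0.0658, 0.1757]
orientation: [-0.325, -0.628, -0.325, 0.629]
force: [-0.8, -0.8, -1.5]
gripper_width: 0.016
```

```bash
python3 st.py
```

```text
t12.80 p [506.5346  65.7968 175.7469] yaw -35.31 q6 0.61 F [-0.7744 -0.7587 -1.4601] T [-0.3272  0.2389  0.2425] w 16.0
eff [ 0.6247 -0.4214  0.5071] qd6 -0.038
```

>>> {"op": "jog_arm", "data": {"series": [[[1,0,0,0,-6],[1,0,0,0,-11],[1,0,0,0,-11],[1,-0.006,0,0,-11],[1,-0.016,0,0,-11],[1,-0.026,0,0,-11]]]}}

```text
time: 13.4
tcp_pos: [0.5069, 0.0659, 0.2028]
orientation: [-0.383, -0.594, -0.383, 0.594]
force: [0.6, -1.0, -2.2]
gripper_width: 0.0156
```

```bash
python3 st.py
python3 - <<'E'
from h import *
go([.5624,-.04,.2],1)
E
```

```text
t13.40 p [506.861   65.8878 202.8416] yaw -24.34 q6 0.42 F [ 0.637  -0.9863 -2.1877] T [-0.037   0.0199 -0.0204] w 15.6
eff [ 0.0706 -0.1664  0.0041] qd6 -0.003
t13.40 p [506.861   65.8878 202.8416] yaw -24.34 q6 0.42 F [ 0.637  -0.9863 -2.1877] T [-0.037   0.0199 -0.0204] w 15.6
shift mm [ 2.8854 94.2408 73.5882] tilt [-0.0002 -0.0005 -1.    ]
world yaw err 25.337383525816932  tool-x turn deg -25.337383525816932
```

>>> {"op": "jog_arm", "data": {"series": [[[1,0,0.012,0.009,-5],[1,0,0.035,0.027,-12],[1,0,0.06,0.047,-19],[1,0,0.082,0.064,-25],[1,0.001,0.0925,0.072,-25.3],[1,0.002,0.0942,0.0736,-25.3],[1,0.002,0.0942,0.0736,-25.3]]]}}

```text
time: 14.1
tcp_pos: [0.5619, -0.0395, 0.2008]
orientation: [0.503, 0.496, 0.504, -0.496]
force: [-0.4, 0.4, -2.5]
gripper_width: 0.0158
```

Run:
```python
from rect import *
s,im=snap("wrist","w8.png");M,K=wcam(s);np.save("w8.npy",M);show(s)
P=[(.4815,-.0147,.0905),(.5068,.0663,.0905),(.5877,.0410,.0905),(.5624,-.04,.092)]
ts=[rect(im[:,:,::-1].copy(),M,K,*q,18,10) for q in P]
for t in ts: cv2.drawMarker(t,(180,180),(0,0,255),0,20,1)
cv2.imwrite(f"pics/w8_h.png",cv2.vconcat([cv2.hconcat([ts[0],ts[1]]),cv2.hconcat([ts[2],ts[3]])]))
```

```text
t14.10 p [561.9026 -39.468  200.8488] yaw 0.85 q6 -0.21 F [-0.3669  0.3598 -2.4747] T [-0.0204 -0.0575  0.0038] w 15.8
```

View pics/w8_h.png

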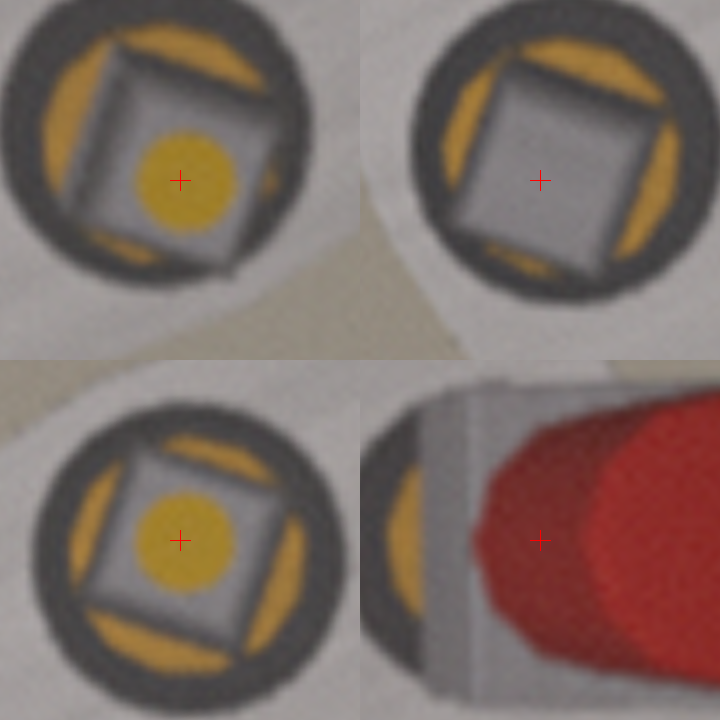

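View pics/w8.png

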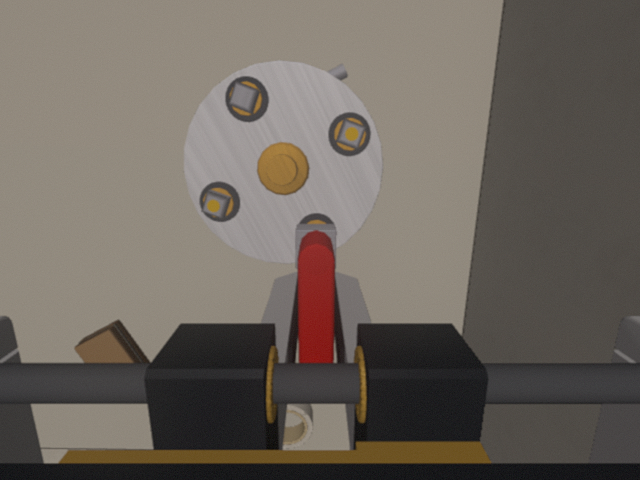

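Run:
```python
from h import *
go([.5624,-.04,.177],1)
```

```text
t14.15 p [561.6468 -38.9748 200.8711] yaw 0.90 q6 -0.21 F [ 0.0705  0.3727 -2.3661] T [-0.0296 -0.0524  0.0181] w 15.9
shift mm [23.8695  0.7651  1.0528] tilt [-0.0012  0.0006 -1.    ]
world yaw err 0.09593417623321443  tool-x turn deg -0.09593417623321443
```

>>> {"op": "jog_arm", "data": {"series": [[[1,0,0.0008,0.001,0],[1,0.004,0.0008,0.001,0],[1,0.01,0.0008,0.001,0],[1,0.016,0.0008,0.001,0],[1,0.021,0.0008,0.001,0],[1,0.024,0.0008,0.001,0],[1,0.024,0.0008,0.001,0]]]}}

```text
time: 14.85
tcp_pos: [0.562, -0.0399, 0.1761]
orientation: [0.503, 0.496, 0.505, -0.496]
force: [-0.6, -0.3, -1.6]
gripper_width: 0.0156
```

```bash
python3 st.py
```

```text
t14.85 p [562.043  -39.8853 176.147 ] yaw 0.90 q6 -0.21 F [-0.6104 -0.2644 -1.5666] T [ 0.0018 -0.0636 -0.0226] w 15.6
eff [ 0.0717 -0.0029  0.0007] qd6 0.000
```

>>> {"op": "jog_arm", "data": {"series": [[[1,0,0,0,5],[1,0,0,0,10],[1,0,0,0,14],[1,0,0,0,14]]]}}

```text
time: 15.25
tcp_pos: [0.5623, -0.0404, 0.1763]
orientation: [-0.439, -0.553, -0.44, 0.554]
force: [-0.2, -0.9, -3.0]
gripper_width: 0.0153
```

```bash
python3 st.py
```

```text
t15.25 p [562.3165 -40.4076 176.2759] yaw -13.09 q6 0.03 F [-0.1811 -0.8817 -2.9584] T [-0.319  -0.1444  0.0378] w 15.3
eff [0.4915 0.2174 0.3279] qd6 -0.052
```

>>> {"op": "jog_arm", "data": {"series": [[[1,0,0,0,3],[1,0,0,0,3]]]}}

```text
time: 15.45
tcp_pos: [0.5624, -0.0406, 0.1763]
orientation: [-0.425, -0.564, -0.426, 0.565]
force: [-0.3, -0.7, -2.5]
gripper_width: 0.0159
```

```bash
python3 st.py
```

```text
t15.45 p [562.355  -40.5528 176.3277] yaw -16.00 q6 0.08 F [-0.2587 -0.7088 -2.5482] T [-0.2167 -0.0422  0.0587] w 15.9
eff [0.3367 0.0698 0.3463] qd6 -0.027
```

>>> {"op": "jog_arm", "data": {"series": [[[1,0,0,0,3],[1,0,0,0,3]]]}}

```text
time: 15.65
tcp_pos: [0.5623, -0.0406, 0.1763]
orientation: [-0.411, -0.575, -0.412, 0.576]
force: [-0.3, -0.9, -3.8]
gripper_width: 0.0158
```

```bash
python3 st.py
```

```text
t15.65 p [562.3368 -40.5793 176.3086] yaw -18.86 q6 0.13 F [-0.2766 -0.9397 -3.7505] T [-0.147  -0.0369  0.2829] w 15.8
eff [0.3265 0.0739 0.4616] qd6 -0.023
```

>>> {"op": "jog_arm", "data": {"series": [[[1,0,0,0,2],[1,0,0,0,2]]]}}

```text
time: 15.85
tcp_pos: [0.5623, -0.0406, 0.1762]
orientation: [-0.402, -0.581, -0.402, 0.582]
force: [0.6, -0.1, -3.7]
gripper_width: 0.0158
```

```bash
python3 st.py
```

```text
t15.85 p [562.325  -40.6072 176.1829] yaw -20.73 q6 0.17 F [ 0.557  -0.0759 -3.6622] T [-0.1355 -0.0596  0.2761] w 15.8
eff [0.3311 0.1342 0.4159] qd6 -0.014
```

>>> {"op": "jog_arm", "data": {"series": [[[1,0.0003,0,-0.0002,3.5],[1,0.0007,0,-0.0004,7.2],[1,0.001,0,-0.0005,11],[1,0.0013,0,-0.0005,14.8],[1,0.0013,0,-0.0005,14.8]]]}}

```text
time: 16.35
tcp_pos: [0.5624, -0.0404, 0.1749]
orientation: [-0.324, -0.627, -0.324, 0.629]
force: [0.7, -0.6, -3.4]
gripper_width: 0.0158
```

```bash
python3 st.py
```

```text
t16.35 p [562.3682 -40.4187 174.8718] yaw -35.40 q6 0.42 F [ 0.6616 -0.6095 -3.4184] T [-0.3882  0.0496  0.2176] w 15.8
eff [0.6509 0.0178 0.5433] qd6 -0.038
```

>>> {"op": "jog_arm", "data": {"series": [[[1,0,0,0,-7],[1,0,0,0,-14.5],[1,0,0,0,-14.5],[1,-0.006,0,0,-14.5],[1,-0.016,0,0,-14.5],[1,-0.026,0,0,-14.5],[1,-0.027,0,0,-14.5]]]}}

```text
time: 17.05
tcp_pos: [0.5638, -0.0406, 0.2042]
orientation: [0.402, 0.583, 0.4, -0.582]
force: [0.8, -1.1, -2.1]
gripper_width: 0.0158
```

```bash
python3 st.py
python3 - <<'E'
from h import *
go([.4815,-.0147,.199],-19.5)
E
```

```text
t17.05 p [563.7885 -40.6001 204.2033] yaw -20.92 q6 0.17 F [ 0.8122 -1.1382 -2.1359] T [-0.0027  0.0041  0.0083] w 15.8
eff [0.064  0.1623 0.0017] qd6 -0.004
t17.05 p [563.7885 -40.6001 204.2033] yaw -20.92 q6 0.17 F [ 0.8122 -1.1382 -2.1359] T [-0.0027  0.0041  0.0083] w 15.8
shift mm [  5.0085 -86.1237   5.1879] tilt [ 0.0018 -0.0018 -1.    ]
world yaw err 1.4225325555773338  tool-x turn deg -1.4225325555773338
```

>>> {"op": "jog_arm", "data": {"series": [[[1,0,-0.012,0.001,-1],[1,0,-0.038,0.003,-1.4],[1,0,-0.064,0.005,-1.4],[1,0.002,-0.081,0.005,-1.4],[1,0.004,-0.0861,0.0052,-1.4],[1,0.005,-0.0861,0.0052,-1.4],[1,0.005,-0.0861,0.0052,-1.4]]]}}

```text
time: 17.75
tcp_pos: [0.4821, -0.0149, 0.199]
orientation: [0.409, 0.578, 0.407, -0.577]
force: [0.2, 0.8, -2.1]
gripper_width: 0.0159
```

Run:
```python
from rect import *
s,im=snap("wrist","w9.png");M,K=wcam(s);np.save("w9.npy",M);show(s)
P=[(.4815,-.0147,.0905),(.5068,.0663,.0905),(.5877,.0410,.0905),(.5624,-.04,.0905)]
ts=[rect(im[:,:,::-1].copy(),M,K,*q,18,10) for q in P]
for t in ts: cv2.drawMarker(t,(180,180),(0,0,255),0,20,1)
cv2.imwrite(f"pics/w9_h.png",cv2.vconcat([cv2.hconcat([ts[0],ts[1]]),cv2.hconcat([ts[2],ts[3]])]))
go([.4815,-.0147,.1755],-19.5)
```

```text
t17.75 p [482.1375 -14.9302 199.0063] yaw -19.51 q6 0.17 F [ 0.1572  0.7912 -2.1463] T [-0.0229 -0.1122  0.023 ] w 15.9
t17.80 p [482.3875 -14.9917 198.9992] yaw -19.52 q6 0.17 F [ 0.2348  0.7235 -2.4126] T [-0.0978 -0.076   0.0282] w 15.8
shift mm [23.4961 -1.0072 -0.004 ] tilt [ 0.0026 -0.0021 -1.    ]
world yaw err 0.022102006271580876  tool-x turn deg -0.022102006271580876
```

View pics/w9_h.png

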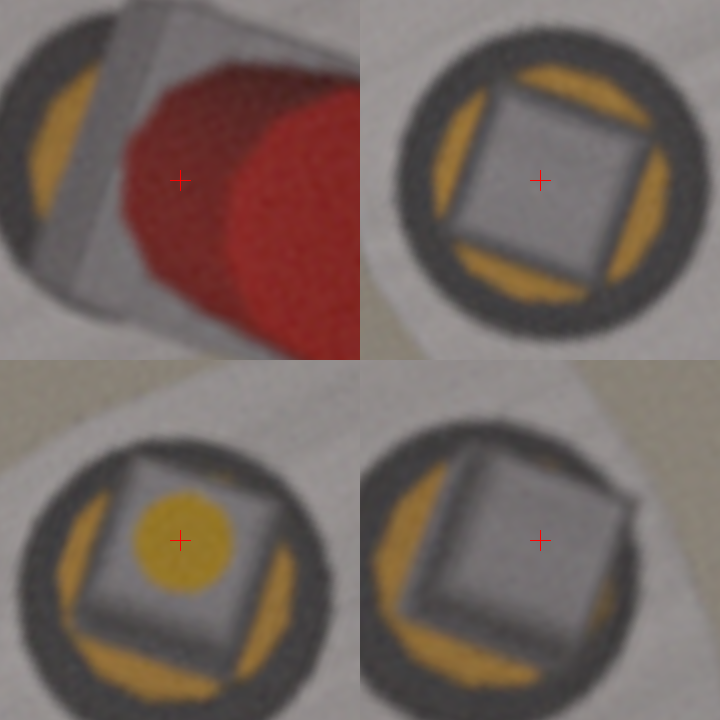

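View pics/w9.png

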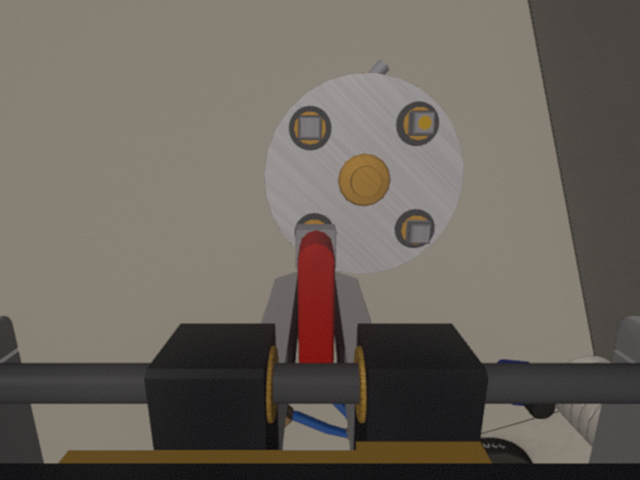

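>>> {"op": "jog_arm", "data": {"series": [[[1,0,-0.001,0,0],[1,0.005,-0.001,0,0],[1,0.011,-0.001,0,0],[1,0.017,-0.001,0,0],[1,0.0215,-0.001,0,0],[1,0.0235,-0.001,0,0],[1,0.0235,-0.001,0,0]]]}}

```text
time: 18.5
tcp_pos: [0.4812, -0.0147, 0.175]
orientation: [0.409, 0.578, 0.407, -0.577]
force: [1.0, -0.4, -2.9]
gripper_width: 0.0157
```

```bash
python3 st.py
```

```text
t18.50 p [481.2375 -14.69   175.0423] yaw -19.52 q6 0.17 F [ 0.9669 -0.3674 -2.8815] T [-0.0338 -0.0159  0.0558] w 15.7
eff [ 0.062  -0.0396  0.0004] qd6 -0.001
```

>>> {"op": "jog_arm", "data": {"series": [[[1,0,0,0,5],[1,0,0,0,10],[1,0,0,0,13],[1,0,0,0,13]]]}}

```text
time: 18.9
tcp_pos: [0.4811, -0.0151, 0.1752]
orientation: [-0.341, -0.62, -0.339, 0.62]
force: [-1.7, -1.3, -2.3]
gripper_width: 0.016
```

```bash
python3 st.py
```

```text
t18.90 p [481.0747 -15.06   175.2089] yaw -32.49 q6 0.39 F [-1.6622 -1.3276 -2.2653] T [-0.322   0.1417  0.0718] w 16.0
eff [ 0.555  -0.2399  0.3257] qd6 -0.038
```

>>> {"op": "jog_arm", "data": {"series": [[[1,0,0,0,2],[1,0,0,0,2]]]}}

```text
time: 19.1
tcp_pos: [0.481, -0.0152, 0.1752]
orientation: [-0.331, -0.625, -0.329, 0.626]
force: [-0.2, -0.6, -3.9]
gripper_width: 0.0158
```

```bash
python3 st.py
```

```text
t19.10 p [481.0059 -15.174  175.2436] yaw -34.40 q6 0.43 F [-0.1581 -0.5994 -3.8792] T [-0.2097  0.1037  0.1942] w 15.8
eff [ 0.3787 -0.1534  0.3328] qd6 -0.016
```

>>> {"op": "jog_arm", "data": {"series": [[[1,0,0,0,2],[1,0,0,0,2]]]}}

```text
time: 19.3
tcp_pos: [0.481, -0.0152, 0.1752]
orientation: [-0.321, -0.631, -0.318, 0.631]
force: [0.1, 0.4, -3.0]
gripper_width: 0.0158
```

```bash
python3 st.py
```

```text
t19.30 p [480.9628 -15.1667 175.2196] yaw -36.30 q6 0.46 F [ 0.0556  0.3949 -3.0341] T [-0.1756  0.0955  0.2773] w 15.8
eff [ 0.3623 -0.1147  0.4111] qd6 -0.017
```

>>> {"op": "jog_arm", "data": {"series": [[[1,0.0003,0,0,4],[1,0.0007,0,-0.0002,8],[1,0.001,0,-0.0003,12],[1,0.0014,0,-0.0004,16],[1,0.0017,0,-0.0004,20],[1,0.0017,0,-0.0004,20]]]}}

```text
time: 19.9
tcp_pos: [0.481, -0.0151, 0.1735]
orientation: [-0.207, -0.676, -0.204, 0.677]
force: [0.2, -1.0, -3.3]
gripper_width: 0.0162
```

```bash
python3 st.py
```

```text
t19.90 p [481.0051 -15.0744 173.4851] yaw -56.19 q6 0.81 F [ 0.1732 -1.032  -3.3163] T [-0.3212  0.1215  0.2631] w 16.2
eff [ 0.596  -0.2594  0.5583] qd6 -0.042
```

>>> {"op": "jog_arm", "data": {"series": [[[1,0,0,0,-8],[1,0,0,0,-16],[1,0,0,0,-16],[1,-0.006,0,0,-16],[1,-0.016,0,0,-16],[1,-0.026,0,0,-16],[1,-0.027,0,0,-16]]]}}

```text
time: 20.6
tcp_pos: [0.4824, -0.0151, 0.2026]
orientation: [0.3, 0.642, 0.295, -0.64]
force: [-0.2, -0.0, -2.9]
gripper_width: 0.0156
```

```bash
python3 st.py
python3 - <<'E'
from h import *
go([.5877,.0410,.199],-18.5)
E
```

```text
t20.60 p [482.4089 -15.1419 202.6007] yaw -40.21 q6 0.53 F [-0.1907 -0.0148 -2.8728] T [-0.0225 -0.0725  0.0121] w 15.6
eff [0.0495 0.121  0.0027] qd6 -0.001
t20.60 p [482.4089 -15.1419 202.6007] yaw -40.21 q6 0.53 F [-0.1907 -0.0148 -2.8728] T [-0.0225 -0.0725  0.0121] w 15.6
shift mm [   3.8805   44.1302 -110.8538] tilt [ 0.005  -0.0044 -1.    ]
world yaw err 21.71473246953525  tool-x turn deg -21.71473246953525
```

>>> {"op": "jog_arm", "data": {"series": [[[1,0,0.005,-0.012,-5],[1,0,0.014,-0.036,-11],[1,0,0.025,-0.064,-16],[1,0,0.036,-0.09,-20],[1,0.002,0.042,-0.105,-21.7],[1,0.004,0.044,-0.1109,-21.7],[1,0.004,0.044,-0.1109,-21.7],[1,0.004,0.044,-0.1109,-21.7]]]}}

```text
time: 21.4
tcp_pos: [0.5863, 0.0407, 0.1986]
orientation: [-0.415, -0.574, -0.411, 0.574]
force: [0.2, 0.3, -2.5]
gripper_width: 0.0159
```

Run:
```python
from h import *
go([.5874,.0412,.1755],-18.5)
```

```text
t21.40 p [586.3483  40.6744 198.5898] yaw -18.56 q6 0.28 F [ 0.1952  0.304  -2.5088] T [-0.0498 -0.042  -0.0114] w 15.9
shift mm [23.0901  0.7264 -0.9155] tilt [ 0.0031 -0.0048 -1.    ]
world yaw err 0.06164808638396835  tool-x turn deg -0.06164808638396835
```

>>> {"op": "jog_arm", "data": {"series": [[[1,0,0.0007,-0.0009,0],[1,0.005,0.0007,-0.0009,0],[1,0.011,0.0007,-0.0009,0],[1,0.017,0.0007,-0.0009,0],[1,0.021,0.0007,-0.0009,0],[1,0.023,0.0007,-0.0009,0],[1,0.023,0.0007,-0.0009,0]]]}}

```text
time: 22.1
tcp_pos: [0.5872, 0.0412, 0.1751]
orientation: [-0.415, -0.574, -0.411, 0.574]
force: [0.2, -0.7, -2.1]
gripper_width: 0.0162
```

```bash
python3 st.py
```

```text
t22.10 p [587.1628  41.2033 175.0788] yaw -18.56 q6 0.28 F [ 0.1613 -0.7099 -2.1151] T [-0.0322 -0.0401  0.0337] w 16.2
eff [ 0.0445 -0.0473  0.0006] qd6 -0.002
```

>>> {"op": "jog_arm", "data": {"series": [[[1,0,0,0,5],[1,0,0,0,10],[1,0,0,0,13],[1,0,0,0,13]]]}}

```text
time: 22.5
tcp_pos: [0.5872, 0.0409, 0.1752]
orientation: [-0.347, -0.617, -0.343, 0.617]
force: [-0.1, 0.1, -2.4]
gripper_width: 0.0158
```

```bash
python3 st.py
```

```text
t22.50 p [587.1527  40.9329 175.2147] yaw -31.54 q6 0.51 F [-0.0836  0.1047 -2.3562] T [-0.2275  0.0459  0.05  ] w 15.8
eff [ 0.3576 -0.1617  0.288 ] qd6 -0.037
```

>>> {"op": "jog_arm", "data": {"series": [[[1,0,0,0,2],[1,0,0,0,2]]]}}

```text
time: 22.7
tcp_pos: [0.5871, 0.0409, 0.1752]
orientation: [-0.337, -0.622, -0.333, 0.623]
force: [-0.2, -1.3, -1.9]
gripper_width: 0.0157
```

```bash
python3 st.py
```

```text
t22.70 p [587.107   40.866  175.2341] yaw -33.46 q6 0.54 F [-0.1604 -1.2912 -1.8759] T [-0.141   0.0081  0.1767] w 15.7
eff [ 0.254  -0.1509  0.2824] qd6 -0.018
```

>>> {"op": "jog_arm", "data": {"series": [[[1,0,0,0,2],[1,0,0,0,2]]]}}

```text
time: 22.9
tcp_pos: [0.5871, 0.0408, 0.1753]
orientation: [-0.327, -0.628, -0.322, 0.628]
force: [-0.7, -0.1, -3.0]
gripper_width: 0.0154
```

```bash
python3 st.py
```

```text
t22.90 p [587.1358  40.8469 175.2751] yaw -35.36 q6 0.57 F [-0.6807 -0.1461 -3.0454] T [-0.0528  0.0767  0.27  ] w 15.4
eff [ 0.2469 -0.1391  0.3631] qd6 -0.017
```

>>> {"op": "jog_arm", "data": {"series": [[[1,0.0003,0,0,4],[1,0.0007,0,-0.0002,8],[1,0.001,0,-0.0003,12],[1,0.0014,0,-0.0004,16],[1,0.0017,0,-0.0004,20.2],[1,0.0017,0,-0.0004,20.2]]]}}

```text
time: 23.5
tcp_pos: [0.5872, 0.041, 0.1735]
orientation: [-0.212, -0.675, -0.208, 0.675]
force: [-0.6, -1.1, -2.3]
gripper_width: 0.016
```

```bash
python3 st.py
```

```text
t23.50 p [587.1621  40.9771 173.5261] yaw -55.44 q6 0.93 F [-0.6283 -1.1397 -2.264 ] T [-0.2266  0.1664  0.2588] w 16.0
eff [ 0.4817 -0.3274  0.5685] qd6 -0.044
```

>>> {"op": "jog_arm", "data": {"series": [[[1,0,0,0,-8],[1,0,0,0,-16],[1,0,0,0,-16],[1,-0.006,0,0,-16],[1,-0.016,0,0,-16],[1,-0.026,0,0,-16],[1,-0.027,0,0,-16]]]}}

```text
time: 24.2
tcp_pos: [0.5885, 0.0412, 0.2029]
orientation: [0.305, 0.64, 0.299, -0.639]
force: [1.0, 0.2, -1.6]
gripper_width: 0.0156
```

```bash
python3 st.py
python3 - <<'E'
from h import *
go([.5066,.0665,.199],-18.5)
E
```

```text
t24.20 p [588.509   41.1556 202.9293] yaw -39.47 q6 0.65 F [ 1.0486  0.2175 -1.5608] T [ 0.0034 -0.0076 -0.0382] w 15.6
eff [0.0306 0.1014 0.0028] qd6 -0.003
t24.20 p [588.509   41.1556 202.9293] yaw -39.47 q6 0.65 F [ 1.0486  0.2175 -1.5608] T [ 0.0034 -0.0076 -0.0382] w 15.6
shift mm [  3.2766 -79.3717  32.5001] tilt [ 0.006  -0.0064 -1.    ]
world yaw err 20.970845957736742  tool-x turn deg -20.970845957736742
```

>>> {"op": "jog_arm", "data": {"series": [[[1,0,-0.01,0.004,-5],[1,0,-0.03,0.012,-11],[1,0,-0.053,0.022,-16],[1,0,-0.071,0.029,-20],[1,0.002,-0.078,0.032,-21],[1,0.0035,-0.0794,0.0325,-21],[1,0.0035,-0.0794,0.0325,-21]]]}}

```text
time: 24.9
tcp_pos: [0.5072, 0.0664, 0.1988]
orientation: [0.416, 0.575, 0.41, -0.573]
force: [-0.2, -0.3, -2.7]
gripper_width: 0.0155
```

Run:
```python
from rect import *
s,im=snap("wrist","w10.png");M,K=wcam(s);np.save("w10.npy",M);show(s)
P=[(.4815,-.0147,.0887),(.5068,.0663,.0905),(.5877,.0410,.0887),(.5624,-.04,.0905)]
ts=[rect(im[:,:,::-1].copy(),M,K,*q,18,10) for q in P]
for t in ts: cv2.drawMarker(t,(180,180),(0,0,255),0,20,1)
cv2.imwrite(f"pics/w10_h.png",cv2.vconcat([cv2.hconcat([ts[0],ts[1]]),cv2.hconcat([ts[2],ts[3]])]))
go([.5066,.0665,.1755],-18.5)
```

```text
t24.90 p [507.2449  66.368  198.7584] yaw -18.53 q6 0.32 F [-0.2068 -0.2598 -2.6572] T [-0.0061 -0.0492  0.0201] w 15.5
t24.95 p [507.5619  66.2365 198.7852] yaw -18.53 q6 0.32 F [ 0.4587 -0.54   -2.1139] T [-0.089  -0.0615  0.01  ] w 15.7
shift mm [23.2756 -1.1988 -0.0396] tilt [ 0.007  -0.0067 -1.    ]
world yaw err 0.02846713408828805  tool-x turn deg -0.02846713408828805
```

View pics/w10_h.png

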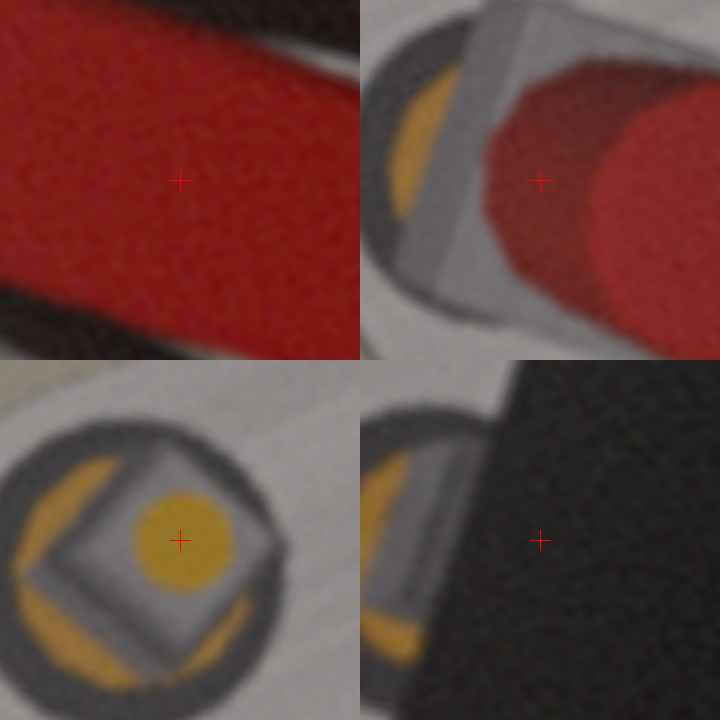

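View pics/w10.png

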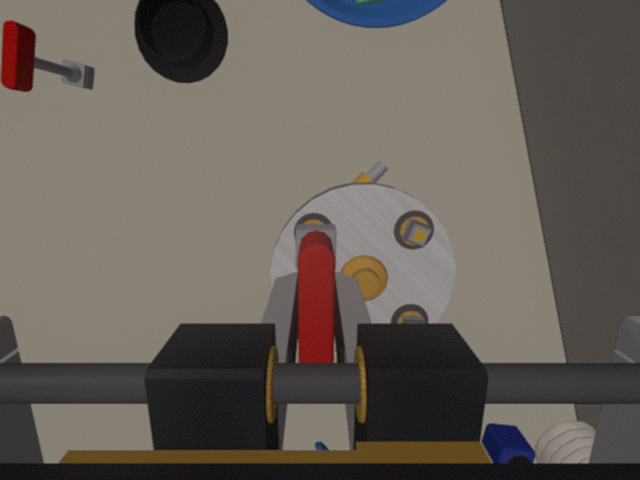

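>>> {"op": "jog_arm", "data": {"series": [[[1,0,-0.0014,-0.0002,0],[1,0.005,-0.0014,-0.0002,0],[1,0.011,-0.0014,-0.0002,0],[1,0.017,-0.0014,-0.0002,0],[1,0.021,-0.0014,-0.0002,0],[1,0.0232,-0.0014,-0.0002,0],[1,0.0232,-0.0014,-0.0002,0]]]}}

```text
time: 25.65
tcp_pos: [0.5062, 0.0668, 0.1751]
orientation: [0.416, 0.574, 0.41, -0.574]
force: [-0.0, -0.1, -1.7]
gripper_width: 0.0156
```

```bash
python3 st.py
```

```text
t25.65 p [506.2099  66.7511 175.1099] yaw -18.53 q6 0.33 F [-0.0118 -0.1423 -1.7417] T [-0.0225 -0.043  -0.0114] w 15.6
eff [ 0.033  -0.0818  0.0011] qd6 -0.001
```

>>> {"op": "jog_arm", "data": {"series": [[[1,0,0,0,5],[1,0,0,0,10],[1,0,0,0,13],[1,0,0,0,13]]]}}

```text
time: 26.05
tcp_pos: [0.5059, 0.0664, 0.1752]
orientation: [0.349, 0.617, 0.342, -0.616]
force: [-2.2, -0.2, -2.0]
gripper_width: 0.0158
```

```bash
python3 st.py
```

```text
t26.05 p [505.9093  66.3965 175.2188] yaw -31.50 q6 0.55 F [-2.211  -0.2086 -2.0083] T [-0.2659  0.2166  0.1063] w 15.8
eff [ 0.4622 -0.4278  0.3249] qd6 -0.037
```

>>> {"op": "jog_arm", "data": {"series": [[[1,0,0,0,2],[1,0,0,0,2]]]}}

```text
time: 26.25
tcp_pos: [0.5058, 0.0663, 0.1752]
orientation: [0.338, 0.623, 0.332, -0.622]
force: [-0.8, -0.6, -2.8]
gripper_width: 0.0159
```

```bash
python3 st.py
```

```text
t26.25 p [505.7999  66.3015 175.2479] yaw -33.41 q6 0.59 F [-0.7613 -0.6216 -2.808 ] T [-0.1198  0.0709  0.2121] w 15.9
eff [ 0.3081 -0.2666  0.3318] qd6 -0.016
```

>>> {"op": "jog_arm", "data": {"series": [[[1,0,0,0,2],[1,0,0,0,2]]]}}

```text
time: 26.45
tcp_pos: [0.5058, 0.0663, 0.1752]
orientation: [0.328, 0.629, 0.321, -0.628]
force: [0.2, -1.4, -3.4]
gripper_width: 0.016
```

```bash
python3 st.py
```

```text
t26.45 p [505.7979  66.2698 175.2434] yaw -35.31 q6 0.62 F [ 0.2278 -1.4208 -3.3733] T [-0.1824  0.0356  0.2666] w 16.0
eff [ 0.3093 -0.204   0.4136] qd6 -0.016
```

>>> {"op": "jog_arm", "data": {"series": [[[1,0.0003,0,0,4],[1,0.0007,0,-0.0002,8],[1,0.001,0,-0.0003,12],[1,0.0014,0,-0.0004,16],[1,0.0017,0,-0.0004,20.2],[1,0.0017,0,-0.0004,20.2]]]}}

```text
time: 27.05
tcp_pos: [0.5058, 0.0664, 0.1735]
orientation: [0.214, 0.676, 0.207, -0.674]
force: [-0.4, -0.6, -3.1]
gripper_width: 0.0162
```

```bash
python3 st.py
```

```text
t27.05 p [505.8332  66.3713 173.5004] yaw -55.40 q6 0.97 F [-0.415  -0.5593 -3.0668] T [-0.3169  0.2144  0.225 ] w 16.2
eff [ 0.4997 -0.3984  0.5689] qd6 -0.045
```

>>> {"op": "jog_arm", "data": {"series": [[[1,0,0,0,-8],[1,0,0,0,-16],[1,0,0,0,-16],[1,-0.006,0,0,-16],[1,-0.016,0,0,-16],[1,-0.026,0,0,-16],[1,-0.027,0,0,-16]]]}}

```text
time: 27.75
tcp_pos: [0.5071, 0.0667, 0.2027]
orientation: [0.306, 0.641, 0.298, -0.638]
force: [0.3, -0.5, -2.0]
gripper_width: 0.0156
```

```bash
python3 st.py
python3 - <<'E'
from h import *
go([.5618,-.0393,.199],-18.3)
E
```

```text
t27.75 p [507.1312  66.659  202.6736] yaw -39.42 q6 0.69 F [ 0.3075 -0.5198 -2.0364] T [-0.0266 -0.0356  0.002 ] w 15.6
eff [0.0173 0.0864 0.0031] qd6 -0.003
t27.75 p [507.1312  66.659  202.6736] yaw -39.42 q6 0.69 F [ 0.3075 -0.5198 -2.0364] T [-0.0266 -0.0356  0.002 ] w 15.6
shift mm [  5.0636 109.4653  47.1294] tilt [ 0.0093 -0.0083 -0.9999]
world yaw err 21.124051863554  tool-x turn deg -21.124051863554
```

>>> {"op": "jog_arm", "data": {"series": [[[1,0,0.012,0.005,-5],[1,0,0.036,0.015,-11],[1,0,0.065,0.028,-16],[1,0,0.09,0.039,-20],[1,0.002,0.104,0.045,-21.1],[1,0.004,0.1095,0.0471,-21.1],[1,0.004,0.1095,0.0471,-21.1],[1,0.004,0.1095,0.0471,-21.1]]]}}

```text
time: 28.55
tcp_pos: [0.5613, -0.0385, 0.2]
orientation: [0.418, 0.574, 0.41, -0.572]
force: [0.1, 0.5, -1.6]
gripper_width: 0.0158
```

Run:
```python
from rect import *
s,im=snap("wrist","w11.png");M,K=wcam(s);np.save("w11.npy",M);show(s)
P=[(.4815,-.0147,.0887),(.5068,.0663,.0887),(.5877,.0410,.0887),(.5624,-.04,.0905)]
ts=[rect(im[:,:,::-1].copy(),M,K,*q,18,10) for q in P]
for t in ts: cv2.drawMarker(t,(180,180),(0,0,255),0,20,1)
cv2.imwrite(f"pics/w11_h.png",cv2.vconcat([cv2.hconcat([ts[0],ts[1]]),cv2.hconcat([ts[2],ts[3]])]))
go([.5615,-.0392,.1755],-18.3)
```

```text
t28.55 p [561.2756 -38.5159 199.9707] yaw -18.33 q6 0.13 F [ 0.1215  0.5385 -1.5681] T [-0.0016 -0.1362 -0.0377] w 15.8
t28.60 p [561.2881 -38.3714 200.1055] yaw -18.30 q6 0.13 F [ 0.1997  0.2447 -1.8388] T [-0.0402 -0.0477  0.0038] w 15.6
shift mm [24.612   0.1971  0.6092] tilt [ 0.0088 -0.0077 -0.9999]
world yaw err 0.004979901212180948  tool-x turn deg -0.004979901212180948
```

View pics/w11_h.png

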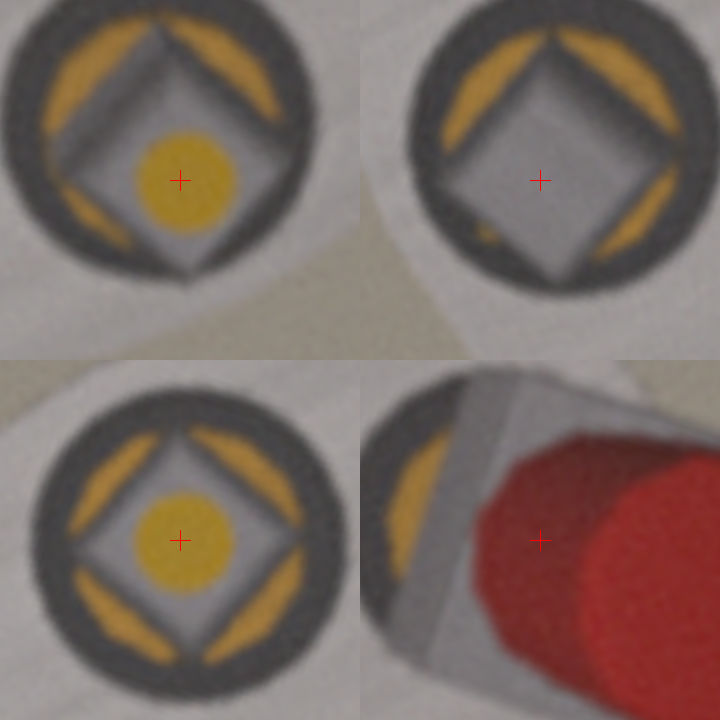

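>>> {"op": "jog_arm", "data": {"series": [[[1,0,0.0002,0.0005,0],[1,0.005,0.0002,0.0005,0],[1,0.011,0.0002,0.0005,0],[1,0.017,0.0002,0.0005,0],[1,0.022,0.0002,0.0005,0],[1,0.0246,0.0002,0.0005,0],[1,0.0246,0.0002,0.0005,0]]]}}

```text
time: 29.3
tcp_pos: [0.5612, -0.039, 0.1748]
orientation: [0.418, 0.574, 0.41, -0.573]
force: [-0.2, -0.0, -2.3]
gripper_width: 0.0153
```

```bash
python3 st.py
```

```text
t29.30 p [561.1919 -39.0497 174.8417] yaw -18.31 q6 0.13 F [-0.2206 -0.0208 -2.3121] T [-0.033  -0.0466  0.0272] w 15.3
eff [ 0.0399 -0.0889  0.0012] qd6 -0.001
```

>>> {"op": "jog_arm", "data": {"series": [[[1,0,0,0,5],[1,0,0,0,10],[1,0,0,0,13],[1,0,0,0,13]]]}}

```text
time: 29.7
tcp_pos: [0.5614, -0.0397, 0.175]
orientation: [0.351, 0.617, 0.343, -0.615]
force: [-0.2, -2.1, -2.0]
gripper_width: 0.0158
```

```bash
python3 st.py
```

```text
t29.70 p [561.3955 -39.6599 175.0133] yaw -31.29 q6 0.36 F [-0.2413 -2.0847 -2.0251] T [-0.4429 -0.0458  0.0211] w 15.8
eff [0.6028 0.0378 0.287 ] qd6 -0.039
```

>>> {"op": "jog_arm", "data": {"series": [[[1,0,0,0,2],[1,0,0,0,2]]]}}

```text
time: 29.9
tcp_pos: [0.5614, -0.0398, 0.1751]
orientation: [0.34, 0.623, 0.332, -0.621]
force: [-0.4, -0.2, -3.6]
gripper_width: 0.0158
```

```bash
python3 st.py
```

```text
t29.90 p [561.3995 -39.81   175.0765] yaw -33.22 q6 0.39 F [-0.3709 -0.1502 -3.5951] T [-0.1777 -0.007   0.1409] w 15.8
eff [ 0.359  -0.0851  0.2791] qd6 -0.018
```

>>> {"op": "jog_arm", "data": {"series": [[[1,0,0,0,2],[1,0,0,0,2]]]}}

```text
time: 30.1
tcp_pos: [0.5614, -0.0398, 0.1751]
orientation: [0.33, 0.629, 0.322, -0.627]
force: [0.2, 0.5, -3.0]
gripper_width: 0.0157
```

```bash
python3 st.py
```

```text
t30.10 p [561.3714 -39.8356 175.0665] yaw -35.12 q6 0.43 F [ 0.1768  0.4923 -2.9664] T [-0.1601  0.014   0.2394] w 15.7
eff [ 0.3346 -0.0882  0.38  ] qd6 -0.017
```

Bite again near -35.5 deg. Turn 20.3 deg more.

>>> {"op": "jog_arm", "data": {"series": [[[1,0.0003,0,0,4],[1,0.0007,0,-0.0002,8],[1,0.001,0,-0.0003,12],[1,0.0014,0,-0.0004,16],[1,0.0017,0,-0.0004,20.4],[1,0.0017,0,-0.0004,20.4]]]}}

```text
time: 30.7
tcp_pos: [0.5614, -0.0397, 0.1734]
orientation: [0.214, 0.677, 0.206, -0.674]
force: [-0.8, -0.6, -2.2]
gripper_width: 0.0157
```

```bash
python3 st.py
```

```text
t30.70 p [561.4127 -39.7344 173.3653] yaw -55.41 q6 0.78 F [-0.7835 -0.5543 -2.1806] T [-0.2686  0.1554  0.2335] w 15.7
eff [ 0.5789 -0.2431  0.5805] qd6 -0.046
```

>>> {"op": "jog_arm", "data": {"series": [[[1,0,0,0,-8],[1,0,0,0,-16],[1,0,0,0,-16],[1,-0.006,0,0,-16],[1,-0.016,0,0,-16],[1,-0.026,0,0,-16],[1,-0.036,0,0,-16]]]}}

```text
time: 31.4
tcp_pos: [0.5615, -0.0394, 0.2108]
orientation: [0.306, 0.641, 0.298, -0.638]
force: [-0.2, -0.1, -2.3]
gripper_width: 0.0159
```

```bash
python3 st.py
python3 - <<'E'
from red import *
# stand location from w2/w1? measure rim in w10 (stand visible) 
im=cv2.imread("pics/w2.png");M=np.load("w2.npy");ci=camera_info("wrist");K=(ci["fx"],ci["fy"],ci["cx"],ci["cy"])
im2=cv2.imread("pics/w10.png");M2=np.load("w10.npy")
t=cv2.hconcat([rect(im,M,K,.444,.262,.03,48,4),rect(im2,M2,K,.444,.262,.03,48,4)]);cv2.imwrite("pics/st.png",t)
E
```

```text
t31.40 p [561.5219 -39.4273 210.806 ] yaw -39.43 q6 0.50 F [-0.1969 -0.1232 -2.2649] T [-0.061  -0.0841 -0.0133] w 15.9
eff [ 0.0264 -0.2449  0.005 ] qd6 -0.002
```

View pics/st.png

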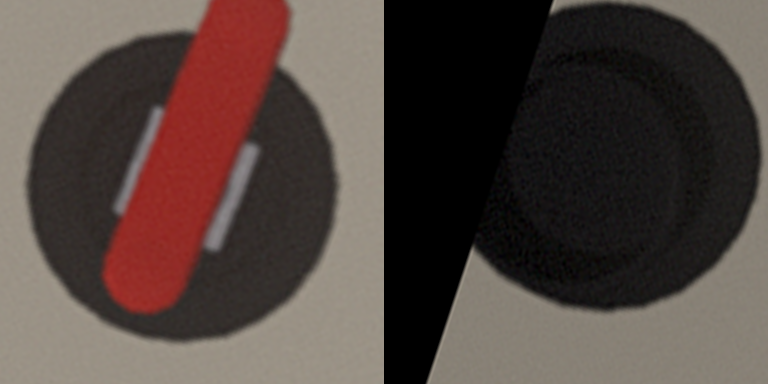

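Run:
```python
from red import *
ci=camera_info("wrist");K=(ci["fx"],ci["fy"],ci["cx"],ci["cy"])
for f in ["w2","w3"]:
    im=cv2.imread(f"pics/{f}.png")
    if f=="w2": M=np.load("w2.npy")
    else: continue
    for z in (.0,.004):
        g=rect(im,M,K,.444,.262,z,60,5)
        m=(cv2.cvtColor(g,cv2.COLOR_BGR2HSV)[...,2]<75).astype(np.uint8)
        n,l,st,ce=cv2.connectedComponentsWithStats(m);i=1+np.argmax(st[1:,4])
        cs,_=cv2.findContours((l==i).astype(np.uint8),cv2.RETR_EXTERNAL,cv2.CHAIN_APPROX_NONE)
        c,r=cv2.minEnclosingCircle(cv2.convexHull(max(cs,key=cv2.contourArea)))
        print(f,z,.444-(c[1]-300)/5000,.262-(c[0]-300)/5000,r/5)
go([.447,.262,.215],71)
```

```text
w2 0.0 0.4470242614746094 0.2641208801269531 41.570184326171876
w2 0.004 0.4468105773925781 0.2641044982910156 41.169314575195315
t31.40 p [561.5219 -39.4273 210.806 ] yaw -39.43 q6 0.50 F [-0.1969 -0.1232 -2.2649] T [-0.061  -0.0841 -0.0133] w 15.9
shift mm [  -8.0892 -279.8261 -160.0725] tilt [ 0.0088 -0.0096 -0.9999]
world yaw err 110.4297600642821  tool-x turn deg -110.4297600642821
```

>>> {"op": "jog_arm", "data": {"series": [[[1,0,0,0.015,0],[1,0,0,0.045,0],[1,0,0,0.07,0],[1,0,0,0.08,0],[1,0,0,0.08,0],[1,0,0,0.08,0]]]}}

```text
time: 32.0
tcp_pos: [0.511, -0.1011, 0.2111]
orientation: [0.306, 0.641, 0.297, -0.638]
force: [-0.6, -0.3, -2.3]
gripper_width: 0.016
```

Run:
```python
from rect import *
s,im=snap("wrist","w12.png");M,K=wcam(s);np.save("w12.npy",M);show(s)
P=[(.4815,-.0147,.0887),(.5068,.0663,.0887),(.5877,.0410,.0887),(.5624,-.04,.0887)]
ts=[rect(im[:,:,::-1].copy(),M,K,*q,18,10) for q in P]
for t in ts: cv2.drawMarker(t,(180,180),(0,0,255),0,20,1)
cv2.imwrite(f"pics/w12_h.png",cv2.vconcat([cv2.hconcat([ts[0],ts[1]]),cv2.hconcat([ts[2],ts[3]])]))
go([.4461,.2649,.215],-39.4)
```

```text
t32.00 p [ 511.0362 -101.0776  211.1073] yaw -39.48 q6 0.37 F [-0.578  -0.2736 -2.3121] T [-0.0341 -0.0317 -0.0056] w 16.0
t32.05 p [ 511.255  -100.8477  211.0506] yaw -39.44 q6 0.37 F [ 1.2797 -0.8676 -2.2078] T [-0.0103 -0.0539  0.0428] w 15.8
shift mm [  -7.8742 -282.5856 -241.0716] tilt [ 0.0096 -0.009  -0.9999]
world yaw err 0.03875224054536375  tool-x turn deg -0.03875224054536375
```

View pics/w12_h.png

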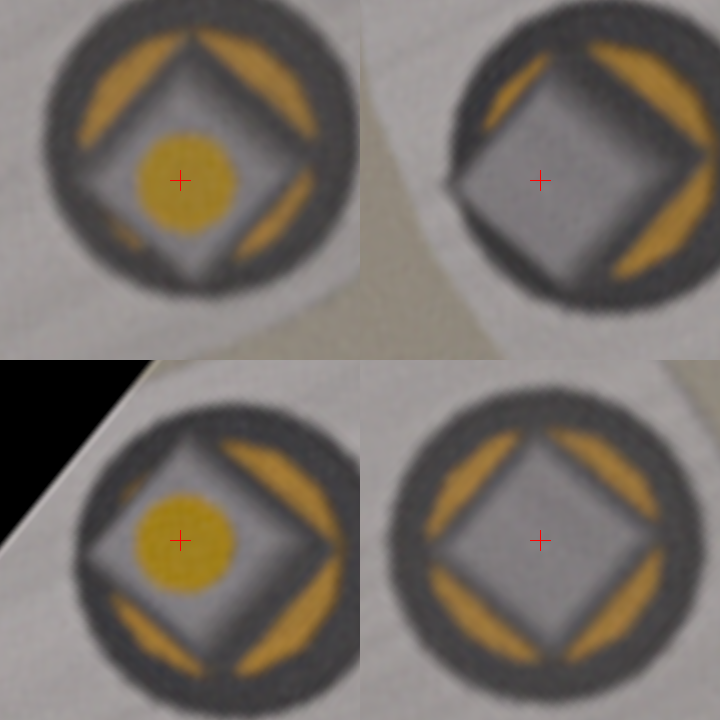

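View pics/w12.png

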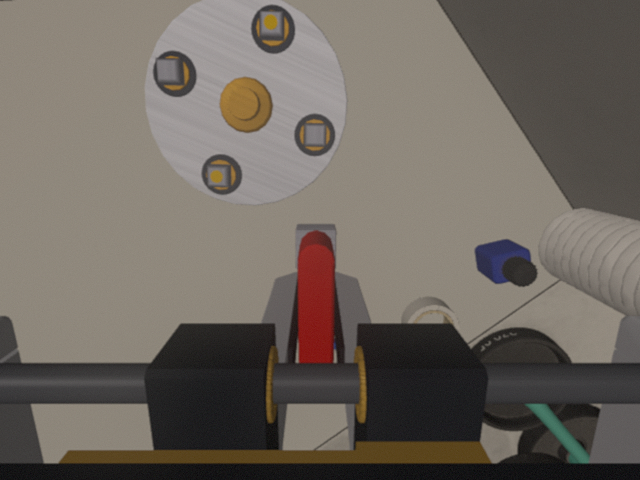

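>>> {"op": "jog_arm", "data": {"series": [[[1,-0.004,-0.012,-0.01,0],[1,-0.008,-0.035,-0.03,0],[1,-0.008,-0.063,-0.054,0],[1,-0.008,-0.092,-0.079,0],[1,-0.008,-0.121,-0.104,0],[1,-0.008,-0.15,-0.128,0],[1,-0.008,-0.179,-0.153,0],[1,-0.008,-0.208,-0.177,0],[1,-0.008,-0.235,-0.2,0],[1,-0.008,-0.258,-0.22,0],[1,-0.008,-0.274,-0.234,0],[1,-0.008,-0.2826,-0.241,0],[1,-0.008,-0.2826,-0.241,0],[1,-0.008,-0.2826,-0.241,0]]]}}

```text
time: 33.45
tcp_pos: [0.4457, 0.2647, 0.2151]
orientation: [0.307, 0.641, 0.298, -0.638]
force: [-0.7, -0.2, -1.4]
gripper_width: 0.016
```

Run:
```python
from h import *
s,im=snap("wrist","w13.png");snap("scene","s13.png")
a=cv2.imread("pics/s13.png");cv2.imwrite("pics/s13c.png",cv2.resize(a[190:330,210:330],(600,700)[:2],interpolation=cv2.INTER_CUBIC)[:600])
go([.4461,.2649,.102],-39.4)
```

```text
t33.55 p [446.0962 264.0669 215.1648] yaw -39.48 q6 1.10 F [-0.8539  0.1362 -1.8698] T [-0.0172 -0.0476 -0.0066] w 16.0
shift mm [113.1465  -2.0544  -0.7937] tilt [ 0.0096 -0.0096 -0.9999]
world yaw err 0.08184919483204567  tool-x turn deg -0.08184919483204567
```

View pics/w13.png

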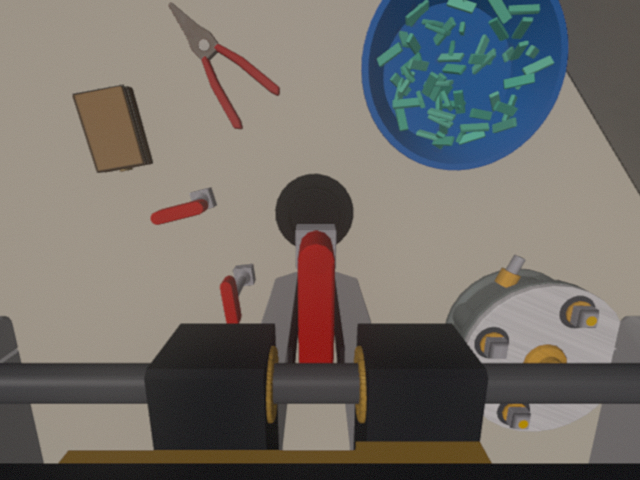

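View pics/s13c.png

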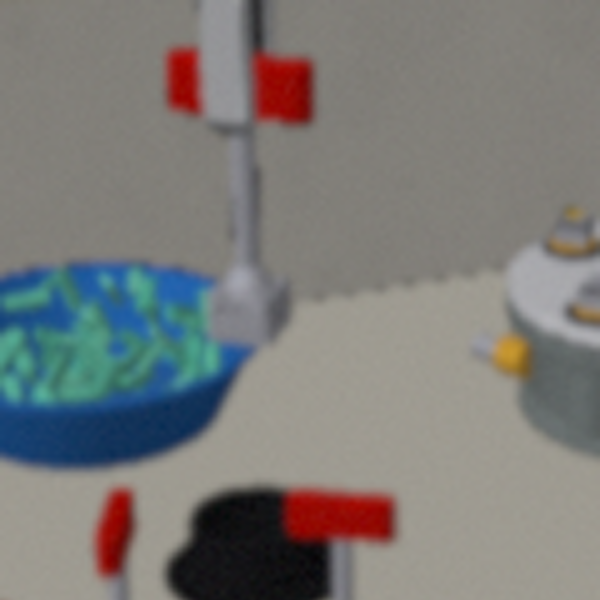

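>>> {"op": "jog_arm", "data": {"series": [[[1,0.01,-0.002,-0.0008,0],[1,0.03,-0.002,-0.0008,0],[1,0.055,-0.002,-0.0008,0],[1,0.08,-0.002,-0.0008,0],[1,0.098,-0.002,-0.0008,0],[1,0.108,-0.002,-0.0008,0],[1,0.111,-0.002,-0.0008,0],[1,0.111,-0.002,-0.0008,0]]]}}

```text
time: 34.35
tcp_pos: [0.4464, 0.2646, 0.1041]
orientation: [0.306, 0.641, 0.297, -0.638]
force: [0.4, 0.1, -2.0]
gripper_width: 0.0157
```

```bash
python3 st.py
```

```text
t34.35 p [446.357  264.625  104.0773] yaw -39.52 q6 1.11 F [ 0.4493  0.1304 -1.9705] T [-0.0169 -0.0159  0.0434] w 15.7
eff [-0.0286 -0.102   0.0014] qd6 -0.001
```

Now lower gently until the floor takes the weight.

>>> {"op": "jog_arm", "data": {"series": [[[1,0.002,0,0,0],[1,0.0032,0,0,0],[1,0.0036,0,0,0],[1,0.0036,0,0,0]]]}}

```text
time: 34.75
tcp_pos: [0.4465, 0.2647, 0.1008]
orientation: [0.306, 0.641, 0.297, -0.638]
force: [-0.3, -0.4, -2.4]
gripper_width: 0.0155
```

```bash
python3 st.py
```

```text
t34.75 p [446.5344 264.7163 100.8104] yaw -39.52 q6 1.11 F [-0.2988 -0.4064 -2.419 ] T [-0.0137 -0.0189 -0.0064] w 15.5
eff [-0.0262 -0.1009  0.0012] qd6 -0.000
```

>>> {"op": "jog_arm", "data": {"series": [[[1,0.001,0,0,0],[1,0.0015,0,0,0],[1,0.0015,0,0,0]]]}}

```text
time: 35.05
tcp_pos: [0.4469, 0.2649, 0.0999]
orientation: [0.306, 0.642, 0.297, -0.637]
force: [-0.1, -0.9, 2.7]
gripper_width: 0.0156
```

```bash
python3 st.py
```

```text
t35.05 p [446.8577 264.8571  99.9354] yaw -39.51 q6 1.11 F [-0.0665 -0.8729  2.7168] T [-0.1031  0.2078 -0.0026] w 15.6
eff [-0.0305 -0.3991  0.0066] qd6 -0.001
```

>>> {"op": "jog_arm", "data": {"series": [[[0,0,0,0,0],[0,0,0,0,0],[0,0,0,0,0],[0,0,0,0,0],[0,0,0,0,0]]]}}

```text
time: 35.55
tcp_pos: [0.4468, 0.2648, 0.0998]
orientation: [0.306, 0.642, 0.297, -0.637]
force: [-0.7, -0.1, -0.4]
gripper_width: 0.0467
```

```bash
python3 st.py
python3 - <<'E'
from h import *
snap("wrist","w14.png")
E
```

```text
t35.55 p [446.8303 264.8234  99.8382] yaw -39.51 q6 1.11 F [-0.6762 -0.0555 -0.4284] T [-0.0563 -0.0389  0.0549] w 46.7
eff [-0.015  -0.0918  0.001 ] qd6 -0.002
```

View pics/w14.png

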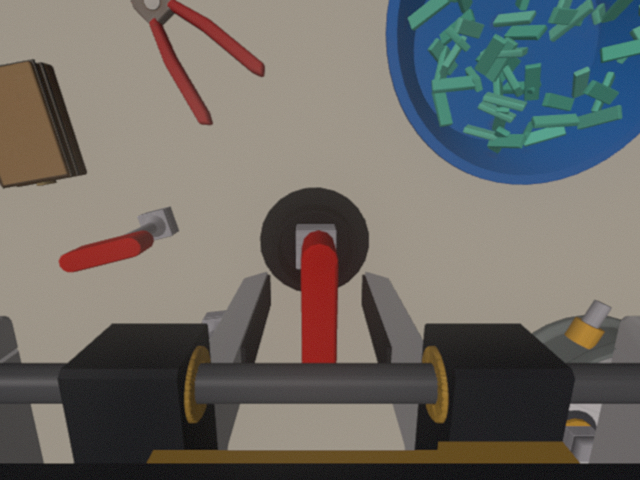

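Released, upright and centred in the cup between the open fingers. Rise straight up.

>>> {"op": "jog_arm", "data": {"series": [[[0,-0.01,0,0,0],[0,-0.03,0,0,0],[0,-0.06,0,0,0],[0,-0.1,0,0,0],[0,-0.14,0,0,0],[0,-0.16,0,0,0],[0,-0.16,0,0,0]]]}}

```text
time: 36.3
tcp_pos: [0.447, 0.2672, 0.264]
orientation: [0.306, 0.645, 0.297, -0.635]
force: [-0.1, 0.2, 0.9]
gripper_width: 0.0472
```

```bash
python3 st.py
python3 - <<'E'
from h import *
go([.35,.05,.3])
E
```

```text
t36.30 p [446.961  267.2105 263.9676] yaw -39.51 q6 1.11 F [-0.1077  0.2185  0.8714] T [-0.0293 -0.0518 -0.0325] w 47.2
eff [-0.0137  0.1252 -0.0006] qd6 0.001
t36.30 p [446.961  267.2105 263.9676] yaw -39.51 q6 1.11 F [-0.1077  0.2185  0.8714] T [-0.0293 -0.0518 -0.0325] w 47.2
shift mm [-36.5648  64.029  229.0054] tilt [ 0.0184 -0.0057 -0.9998]
```

>>> {"op": "jog_arm", "data": {"series": [[[0,-0.02,0.01,0.02,0],[0,-0.04,0.02,0.06,0],[0,-0.04,0.035,0.1,0],[0,-0.04,0.04,0.13,0],[0,-0.04,0.04,0.14,0],[0,-0.04,0.04,0.14,0]]]}}

```text
time: 36.9
tcp_pos: [0.387, 0.1334, 0.303]
orientation: [0.305, 0.645, 0.297, -0.635]
force: [-0.2, 1.0, -0.1]
gripper_width: 0.0468
```

```bash
python3 st.py
python3 - <<'E'
from h import *
s,_=snap("wrist","w15.png");snap("scene","s15.png");snap("top","t15.png")
a=cv2.imread("pics/s15.png");b=cv2.imread("pics/t15.png")
A=cv2.resize(a[190:350,100:400],(750,400),interpolation=cv2.INTER_CUBIC)
cv2.imwrite("pics/f1.png",A);cv2.imwrite("pics/f2.png",cv2.resize(b[150:330,120:470],(788,405),interpolation=cv2.INTER_CUBIC))
E
```

```text
t36.90 p [386.9901 133.4396 302.9989] yaw -39.61 q6 0.86 F [-0.2341  1.0385 -0.1428] T [-0.0269 -0.0144 -0.0064] w 46.8
eff [-0.1248  0.0295 -0.0796] qd6 0.010
```

View pics/f1.png

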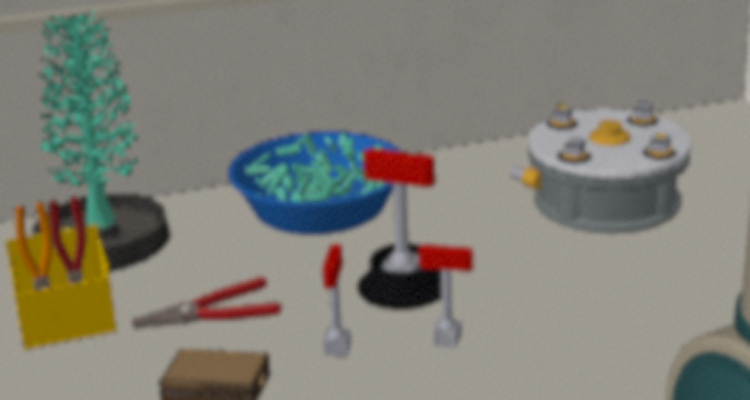

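View pics/f2.png

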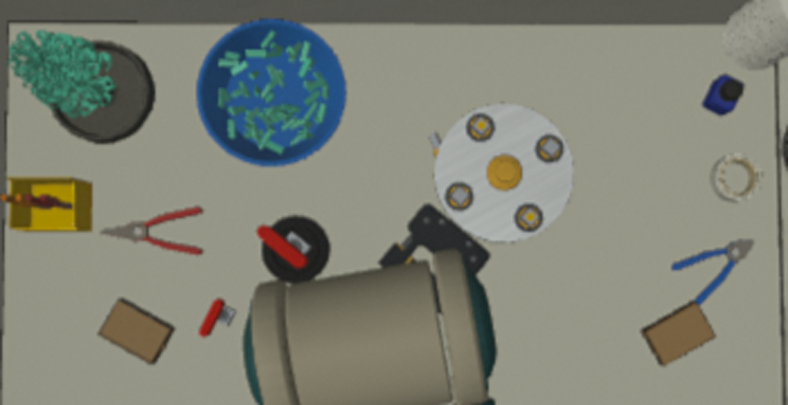

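View pics/w15.png

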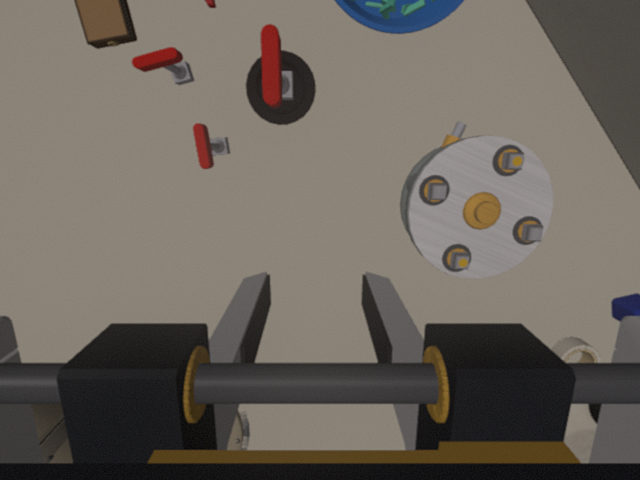

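The wrench stands upright in its stand. All four heads sit at the same angle, the other things are where they were, and the arm is clear of everything.

Run:
```python
from plant import *
print(finish_job())
```

```text
the job is handed in; nothing more can be done
None
```

The four cover screws are tightened, the wrench is back upright in its stand, and the job was handed in at about 37 s of the 72 s allowed. No verdict was reported.

**First pass:** I took the largest wrench, the one in the stand. I turned the two undotted screws about 0.3 rad past the bite, which I felt as a jump to about 0.27 N m.

**Second pass:** I then went round crosswise, the dotted pair first and then the undotted pair. Each screw got about 0.35 rad more, counted from where the torque came up again.

**Checks:**
- **Screws:** The wrist pictures show all four heads at about the same final angle, near -40°. The one head I read off closely after its second pass had turned about 0.37 rad, against the 0.35 rad asked.
- **Forces:** My readings stayed within about 5 N, the wrench's own weight included.
- **Rest of the scene:** The last pictures show the wrench upright in its cup and the things in view unmoved.

**What disagreed:** On the first loose screw the tool turned about 8° further than the stated play before the screw followed. The picture of the head afterwards gave the true turn: about 0.44 rad free, then about 0.29 rad past the bite. The tool also drifted to about 0.7° of tilt while tightening. I allowed for that when placing the wrench on the last screws and back in the stand, and the fits were not affected.

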